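# Clear the mixing bench in the darkroom

## Robot

A 7-joint arm with a two-finger parallel gripper is mounted at the origin on the work surface. World frame = base frame: x ahead of the robot, y to its left, z up, the work surface at z = 0. Lengths are in m, angles in degrees, forces in N, time in s.
With the tool pointing down it reaches from about 0.425 to 0.875 m from the base axis. Payload 4.7 kg.
Tool frame: the origin (TCP) lies between the finger pads; the fingertips stand 8 mm ahead of it and the grasp point (between the pads) lies 11 mm behind it (env.tip_extent is the distance from the TCP to the fingertips, in m); z points along the fingers, y is the line along which they close (so a half turn about z gives the same grasp; the last joint's range is limited). The gripper opens to 87 mm and grips with 3 to 60 N. Pads are 19 mm wide; open, the fingers measure 117 mm over their backs; the gripper's body (75 mm by 190 mm) begins 51 mm behind the grasp point.
Start: joints at [-69.379, 18.392, -4.016, 83.108, 1.295, 78.541, -3.26], TCP at [0.22, 0.612, 0.206] pointing down, gripper open.
Joint ranges: [-163.93, 163.93], [-17.29, 119.83], [-79.2, 71.16], [3.27, 140.29], [-89.18, 269.18], [5.43, 117.66], [-154.24, 154.24]. Speed limits (degrees/s): [147.25, 147.25, 180, 180, 180, 180, 180].

## Interface

Orientations are given as [roll, pitch, yaw] about the fixed x, y, z axes, in that order (R = Rz(yaw) Ry(pitch) Rx(roll)).
In Python, from cell import sensors, vision, workorder, env gives the robot as it stands.
- The arm moves only by the tool drive_tool, never from a script. Its argument "moves" is a list of rows, each an object of numbers: "x", "y", "z": the shift along the tool's x, y, z in mm; "rx", "ry", "rz": the turn, a rotation vector about the tool's x, y, z in rad; "fingers": the closure, from -1 (fully open) to 1 (shut). In form: [{"x": .., "y": .., "z": .., "rx": .., "ry": .., "rz": .., "fingers": ..}, ...]. A call has 1 to 20 rows; each row is the pose to reach, as a shift and turn from the pose commanded when the call began, along the tool's axes at that moment; what a row does not reach only later rows make up. A row lasts 1/8 s, in which the tool goes at most 62.5 mm and 10.7 degrees, less where a joint would pass 70% of its speed; a pose out of reach is approached as far as the arm can. A call with a gripper value outside its range is refused whole. The fingers move at their own pace and stop on an object; "force" is the grip in N (left out, the last holds). Time passes only in rows, so rows that repeat a pose let the fingers close. It gives the time, the measured TCP pose, the force, the opening and the grip force at its end, in the units of the state.
- sensors.get_obs(): the state, without advancing time (a new reading comes with each control period).
- vision.read_camera(name): name is "side" or "top"; returns a dict with "image" (480x640x3 uint8, red, green, blue), "fx", "fy", "cx", "cy" (pixels), "R" (3x3) and "t" (3): a world point X has camera coordinates R X + t. Camera axes: x right, y down, z forward; pixel columns grow to the right and rows downward; lengths in m; the calibration is good to about 2 mm. A picture is of the moment at which its call begins. There is no depth.
- workorder.sign_off(): hands the job in; it is judged then, once.
The state is a dict: "time_s": time; "qpos": joint angles; "joint_velocities": joint speeds; "effort": joint torques, N m; "tool_pos": TCP position; "tool_rot": TCP orientation; "force": force on the tool from outside, world axes, zero at the start; "wrist_torque": the same for the moment, N m; "grip_width": finger opening in m; "grasp_force": force on a finger pad.
Only numpy, scipy, OpenCV 4.12 (cv2) and the standard library are available. Lean on these libraries where they do the work, as an engineer would, in place of code of your own. Each camera call takes 0.05 s, during which the arm holds its last target. There are 200 camera calls.

## Task

Clear the mixing bench: stand the two brown bottles from the bench in the black spill tray, the white powder jar in the wooden tray for dry chemicals, and the used steel beaker and funnel, spout up, in the white wash tray. Set each thing down gently on the floor of its tray, upright, never dropping it, and leave the bottle and the jar that are already put away where they stand.

Things in the scene. Friction and masses are not known exactly. Their poses are not given: they have to be found in the camera images.
- large_bottle: Tall round dark brown plastic bottle with paper label and black screw cap, shut; the taller of the two loose on the bench. 144 mm high: body 56 mm diameter to 98 mm, cone shoulder to 120 mm, cap 32 mm diameter from 120 to 144 mm (a good place to hold it from above). 0.2 to 0.4 kg. Origin: centre of its underside, z up.
- small_bottle: Dark brown plastic bottle with paper label and black screw cap, shut; the shorter of the two loose on the bench. 110 mm high: body 46 mm diameter to 72 mm, cone shoulder to 90 mm, cap 28 mm diameter from 90 to 110 mm (a good place to hold it from above). 0.1 to 0.2 kg. Origin: centre of its underside, z up.
- powder_jar: Squat white plastic jar of dry powder with a flat white screw lid, loose on the bench: 66 mm high, body 54 mm diameter to 50 mm, lid 56 mm diameter from 50 to 66 mm. About 0.12 kg. Origin: centre of its underside, z up.
- beaker: Open stainless steel beaker with a small pouring lip, used and empty, upright on the bench: 75 mm high, outside diameter 54 mm at the foot to 58 mm at the rim, wall 3 mm. About 0.11 kg. Origin: centre of its underside, z up.
- funnel: Grey plastic funnel, used, standing mouth down with its spout up: mouth 70 mm diameter at the bottom, cone narrowing to 17 mm at 44 mm height, then the spout, 17 to 13 mm diameter, up to 92 mm (hold it by the spout, above the cone). About 0.045 kg. Origin: centre of its underside, z up.
- spill_tray: Black plastic spill tray for the liquid stock bottles: inside 132 (x) by 232 mm (y), walls 4 mm and 40 mm high, narrow rolled edge, floor 4 mm above the bench. A bottle already stands near its +y end (y 74 to 84 mm); the rest is free. Fixed. Origin: centre of its underside, x across the short side, y along the long side; turned at most 0.12 rad from the bench axes.
- wash_tray: White plastic print-developing tray with a ribbed floor and flat lip, empty, for things to be washed: inside 142 (x) by 197 mm (y), walls 4 mm and 41 mm high, floor 4 mm above the bench. Fixed. Origin: centre of its underside, x across the short side, y along the long side; turned at most 0.12 rad from the bench axes.
- dry_tray: Shallow wooden tray for jars of dry chemicals: inside 124 (x) by 184 mm (y), walls 8 mm and 30 mm high, floor 8 mm above the bench. A jar already stands in its +y half (y 44 to 56 mm); the rest is free. Fixed. Origin: centre of its underside, x across the short side, y along the long side; turned at most 0.12 rad from the bench axes.
- stored_bottle: Brown bottle already put away in the black spill tray, same make and size as the large bottle (144 mm high, body 56 mm, cap 32 mm diameter). Loose; to be left alone. Origin: centre of its underside, z up.
- stored_jar: White jar already put away in the wooden tray, same make and size as the powder jar (66 mm high, 56 mm diameter). Loose; to be left alone. Origin: centre of its underside, z up.

How it is judged:
By the outcome, as a careful person would: the job done as asked, in the order asked, and still so for the second after the job is handed in, with the robot touching nothing.
It also fails if it takes over 128 s, if anything falls off the work surface, if the arm or the gripper's body presses on something with over 40 N, if the wrist force passes 120 N, or if a joint passes its speed limit or range.

## Working session

There is one attempt and no reset: what is moved stays moved. The work goes in short steps, Python scripts to look and compute and a tool call to move; the robot and the scene stay as the last step left them, time stands still between calls to the robot, and variables do not carry over. Pictures are saved under pics/ and viewed, at most 14 in all, crops included, and the job is handed in when it is done.

Besides the shell and the picture viewer there is one more tool, called after ">>>" by a JSON object that holds its "name" and its "arguments", one argument or row to a line. drive_tool: Moves the arm, as the interface text tells. Its arguments: {"type":"object","properties":{"moves":{"type":"array"},"force":{"type":"number"}},"required":["moves"]}

```bash
ls; mkdir -p pics; python3 - <<'E'
from cell import sensors, vision, workorder, env
import cv2,numpy as np
o=sensors.get_obs(); print(o); print(env.tip_extent)
for n in("top","side"):
    c=vision.read_camera(n); cv2.imwrite(f"pics/{n}0.png",c["image"][:,:,::-1]); np.savez(f"{n}0.npz",**c)
    print(n,c["fx"],c["fy"],c["cx"],c["cy"],np.round(c["R"],3).tolist(),c["t"], -c["R"].T@c["t"])
E
```

```text
pics
{'time_s': 0.0, 'qpos': array([-69.37911809,  18.43786282,  -4.01467851,  83.17492971,
         1.29487692,  78.54192302,  -3.26175774]), 'joint_velocities': array([ 0.03243153, -0.09903761, -0.09269212,  0.05220296,  0.05736566,
       -0.07252726,  0.05564412]), 'effort': array([ 3.09953816e-05, -4.91286063e+01, -4.03533652e-01, -3.12527275e+01,
       -6.38065115e-02,  4.37069067e-02,  1.76980120e-04]), 'tool_pos': array([0.22017559, 0.61094317, 0.20467477]), 'tool_rot': array([-1.79890519e+02,  5.99897159e-03,  1.60186282e+02]), 'force': array([-0.35399535, -0.16710765, -0.25132902]), 'wrist_torque': array([0.01758666, 0.00394349, 0.00813089]), 'grasp_force': 0.0, 'grip_width': 0.0872520001648823}
0.008
top 440.7766604820149 440.7766604820149 318.50677064445773 237.51023191908146 [[-0.027, -1.0, 0.005], [-0.994, 0.026, -0.106], [0.106, -0.008, -0.994]] [0.03999179 0.48758534 0.76780815] [0.40423064 0.03352172 0.81507181]
side 618.4241474263918 618.4241474263918 335.2156428468909 229.9819321689491 [[0.952, -0.307, -0.014], [-0.228, -0.674, -0.703], [0.206, 0.672, -0.711]] [-0.46039902  0.1887475   1.13298365] [ 0.24764586 -0.77564738  0.93181946]
```

View pics/top0.png

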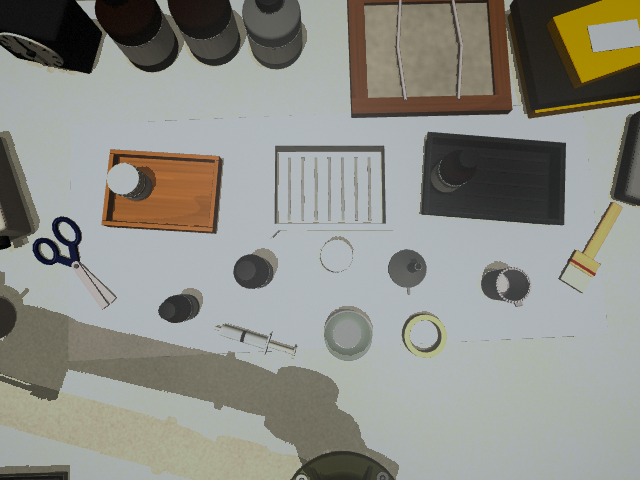

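View pics/side0.png

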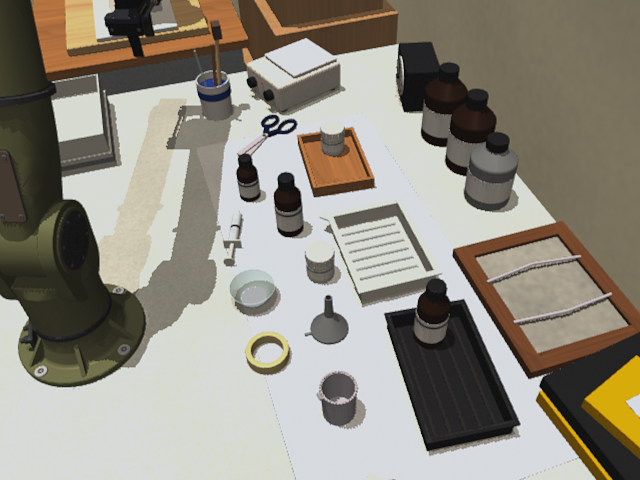

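The top view shows the dry tray at about (162,190), the wash tray at (330,187) and the spill tray at (493,178). The large bottle is at (253,270), the small bottle at (178,308), the jar at (336,254), the funnel at (407,267) and the beaker at (508,285). In the side view the caps are at about (286,182) and (245,160), the jar lid at (320,250), the spout tip at (328,297) and the beaker rim at (339,384).

```bash
python3 - <<'E'
import cv2,numpy as np
t=np.load("top0.npz")["image"][:,:,::-1]; s=np.load("side0.npz")["image"][:,:,::-1]
g=lambda a:(255*(a/255.)**0.5).astype(np.uint8)
def cr(a,x,y,w,h,k):return cv2.resize(g(a[y:y+h,x:x+w]),None,fx=k,fy=k,interpolation=cv2.INTER_NEAREST)
k=4
m=np.vstack([np.hstack([cr(t,150,280,65,50,k),cr(t,225,240,65,60,k)[:200],cr(t,310,230,65,50,k)]),
 np.hstack([cr(t,380,240,65,60,k)[:240],cr(t,475,255,65,60,k),cr(t,425,135,65,60,k)])])
cv2.imwrite("pics/tz.png",m)
m=np.vstack([np.hstack([cr(s,220,145,65,60,k),cr(s,260,165,65,80,k)[:240],cr(s,290,235,65,60,k)]),
 np.hstack([cr(s,300,285,65,65,k),cr(s,305,360,65,65,k),cr(s,405,275,65,65,k)])])
cv2.imwrite("pics/sz.png",m)
E
```

```text
(no output)
```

View pics/tz.png

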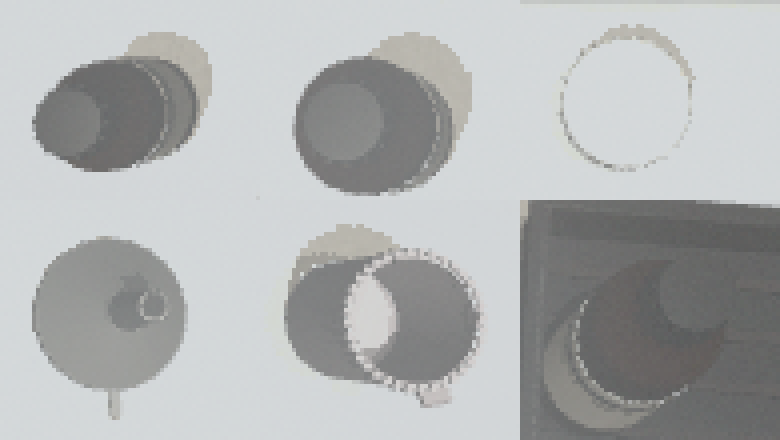

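View pics/sz.png

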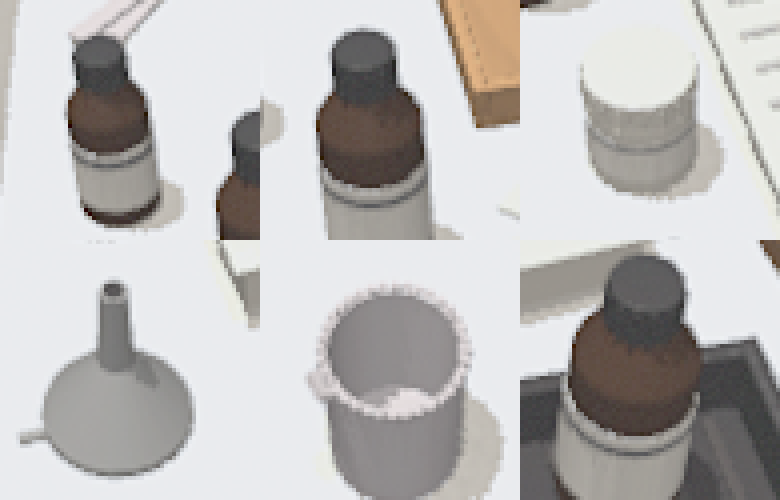

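The crops show the cap tops, jar lid, spout tip and beaker rim clearly in both views. I can triangulate each of them from masks seeded at those pixels.

```bash
cat > h.py <<'E'
import numpy as np,cv2
class C:
    def __init__(s,d): s.R=d["R"];s.t=d["t"];s.K=np.array([[d["fx"],0,d["cx"]],[0,d["fy"],d["cy"]],[0,0,1.]]);s.im=d["image"];s.P=s.K@np.c_[s.R,s.t];s.o=-s.R.T@s.t
    def plane(s,p,z):
        v=s.R.T@np.linalg.solve(s.K,[p[0],p[1],1]); return s.o+v*(z-s.o[2])/v[2]
    def proj(s,X): q=s.P@np.r_[X,1]; return q[:2]/q[2]
def tri(a,p,b,q):
    X=cv2.triangulatePoints(a.P,b.P,np.float64(p).reshape(2,1),np.float64(q).reshape(2,1))[:,0];X=X[:3]/X[3]
    return X,np.linalg.norm(a.proj(X)-p),np.linalg.norm(b.proj(X)-q)
E
python3 - <<'E'
from h import *
t=C(np.load("top0.npz"));s=C(np.load("side0.npz"))
pts=dict(small=((167,310.75),(244.75,156.5),.110),large=((245.5,270.25),(286,175.75),.144),jar=((336.75,254.25),(319.5,251.75),.066),
 funnel=((418,266),(328.5,297.25),.092),beaker=((513.75,285),(338.75,387.5),.075),stored=((470,158.75),(436.25,284.25),.148))
for n,(p,q,z) in pts.items():
    X,e,f=tri(t,p,s,q); print(n,np.round(X*1000,1),round(e,2),round(f,2),"top@z",np.round(t.plane(p,z)*1000,1),"side@z",np.round(s.plane(q,z)*1000,1))
# fine checks by masks: cap top discs / circles in the top view
g=t.im.astype(int).sum(2)
# funnel mouth base & trays
def poly(c,m,n):
    m=cv2.morphologyEx(m.astype(np.uint8),cv2.MORPH_CLOSE,np.ones((9,9)))
    k=max(cv2.findContours(m,0,2)[0],key=cv2.contourArea); h=cv2.convexHull(k)
    e=1
    while True:
        a=cv2.approxPolyDP(h,e,True)
        if len(a)<=4: break
        e+=.5
    print(n,a[:,0].tolist(),cv2.contourArea(k)); return a[:,0]
for c,nm,wd,wb in((t,"top",(95,140,130,100),(410,125,165,105)),(s,"side",(290,120,90,80),(375,290,150,165))):
    im=c.im.astype(int);r,gg,b=im[...,0],im[...,1],im[...,2]
    def win(m,w): o=np.zeros_like(m);x,y,W,H=w;o[y:y+H,x:x+W]=m[y:y+H,x:x+W];return o
    for M,w,n,z in((r-b>50,wd,"dry",.030),(im.sum(2)<150,wb,"spill",.040)):
        a=poly(c,win(M,w),nm+" "+n)
        print(np.round([c.plane(p,z)[:2]*1000 for p in a],0).tolist())
k=2.6
tt=np.hstack([cv2.resize(t.im[135:240,268:400,::-1],None,fx=3,fy=3,interpolation=0),cv2.resize(t.im[125:230,415:572,::-1],None,fx=2.5,fy=3,interpolation=0)])
ss=np.hstack([cv2.resize(s.im[190:310,315:450,::-1],None,fx=2.9,fy=2.3,interpolation=0)[:276,:391],cv2.resize(s.im[285:450,375:525,::-1],None,fx=2.6,fy=1.6727,interpolation=0)[:276,:390]])
w=788
m=np.vstack([np.pad(x,((0,0),(0,max(0,w-x.shape[1])),(0,0)))[:,:w] for x in(tt,ss)])
cv2.imwrite("pics/tr.png",(255*(m/255.)**.6).astype(np.uint8)); print(m.shape)
E
```

```text
small [370.5 269.  112. ] 0.49 0.19 top@z [369.6 269.8 110. ] side@z [371.1 271.4 110. ]
large [429.4 139.6 146.4] 0.46 0.18 top@z [428.8 140.1 144. ] side@z [430.3 142.3 144. ]
jar [453.3  -2.7  65.2] 0.89 0.41 top@z [454.7  -3.   66. ] side@z [452.3  -3.3  66. ]
funnel [ 429.9 -134.2   92.8] 0.13 0.06 top@z [ 430.1 -134.4   92. ] side@z [ 430.  -133.6   92. ]
beaker [ 395.  -296.5   76.4] 0.13 0.07 top@z [ 394.7 -297.1   75. ] side@z [ 395.3 -295.7   75. ]
stored [ 591.3 -209.4  151.8] 0.01 0.01 top@z [ 592.3 -210.8  148. ] side@z [ 593.  -206.7  148. ]
top dry [[218, 156], [211, 231], [102, 224], [111, 149]] 6827.5
[[642.0, 206.0], [505.0, 219.0], [523.0, 414.0], [660.0, 401.0]]
top spill [[427, 139], [565, 143], [561, 224], [452, 216]] 10547.0
[[661.0, -175.0], [648.0, -425.0], [500.0, -405.0], [519.0, -212.0]]
side dry [[352, 127], [371, 185], [312, 189], [298, 135]] 2606.0
[[657.0, 401.0], [627.0, 184.0], [500.0, 213.0], [523.0, 413.0]]
side spill [[445, 290], [518, 424], [427, 450], [385, 314]] 12765.0
[[650.0, -146.0], [644.0, -423.0], [494.0, -418.0], [526.0, -162.0]]
(591, 788, 3)
```

View pics/tr.png

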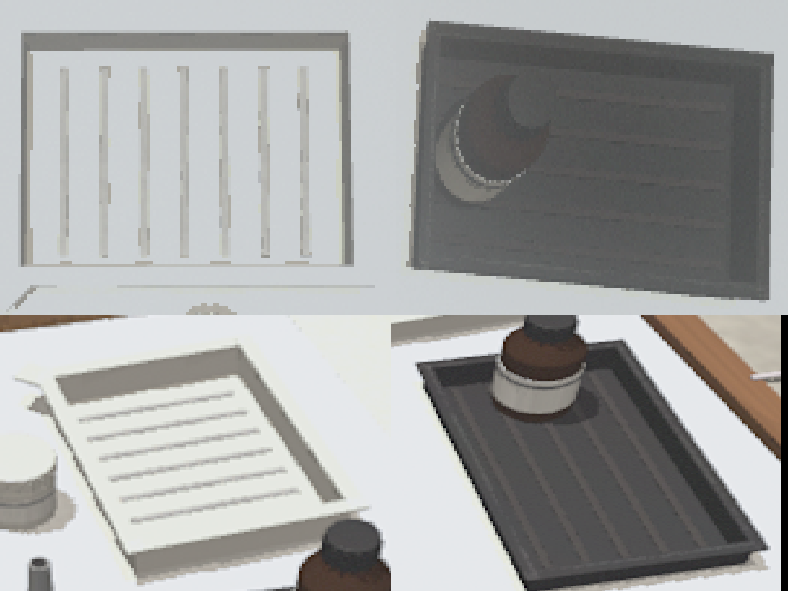

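The wash tray's inner rim corners in the top view are about (276,146), (385,146), (386,223) and (275,223). The spill tray's outer corners are about (428,132), (566,143), (564,225) and (421,214). Next I cast these rays and check them against the given sizes.

```bash
python3 - <<'E'
from h import *
t=C(np.load("top0.npz"));s=C(np.load("side0.npz"))
T=dict(wash=([(275.7,145.7),(384.7,145.7),(385.7,223.3),(275.3,223.3)],[(334,216.5),(397,203),(435.7,270.4),(359.8,293.5)],.041),
 spill=([(427.8,131.7),(565.8,142.7),(564.2,225),(421,214.3)],[None,(466.2,301.1),(520,425.5),(426.5,449.4),(385,313.1)][1:],.040),
 dry=([(110,150),(220,155.5),(215,233),(102.5,225)],None,.030))
# order top: (far,+y),(far,-y),(near,-y),(near,+y)
for n,(a,b,z) in T.items():
    A=np.array([t.plane(p,z)[:2] for p in a])*1000
    print(n,"top",np.round(A).tolist(),"c",np.round(A.mean(0),1),"L",np.round([np.linalg.norm(A[i]-A[i-1]) for i in range(4)]),
      "ang",np.round([np.arctan2(*( -(A[1]-A[0])*[-1,1])),np.arctan2(*(-(A[2]-A[3])*[-1,1]))],3))
    if b:
        B=np.array([s.plane(p,z)[:2] for p in b])*1000
        print("  side",np.round(B).tolist(),"c",np.round(B.mean(0),1))
for nm,p,q in(("wash++",(275.7,145.7),(334,216.5)),("wash+-",(384.7,145.7),(397,203)),("wash+-2",(384.7,145.7),(397,203)),("spill--",(564.2,225),(520,425.5)),("spill-+",(421,214.3),(385,313.1)),("dry",(215,233),(371,185)),("dry",(220,155.5),(371,185)),("dry",(215,233),(312,189)),("dry",(102.5,225),(298,135)),("dry",(110,150),(352,127))):
    X,e,f=tri(t,p,s,q);print(nm,np.round(X*1000),round(e,1))
for nm,p in(("jar st",(123,179)),):print(nm,t.plane(p,.074))
E
```

```text
wash top [[656.0, 100.0], [651.0, -97.0], [509.0, -93.0], [514.0, 103.0]] c [582.3   3.3] L [141. 197. 142. 196.] ang [-0.025 -0.026]
  side [[515.0, 104.0], [654.0, 100.0], [653.0, -98.0], [498.0, -105.0]] c [580.2   0.7]
spill top [[675.0, -177.0], [648.0, -426.0], [498.0, -411.0], [524.0, -156.0]] c [ 586.2 -292.5] L [153. 251. 151. 255.] ang [-0.107 -0.102]
  side [[675.0, -182.0], [645.0, -426.0], [494.0, -417.0], [526.0, -160.0]] c [ 585.2 -296.2]
dry top [[659.0, 403.0], [643.0, 203.0], [501.0, 212.0], [521.0, 413.0]] c [580.9 307.8] L [138. 201. 143. 202.] ang [-0.077 -0.098]
wash++ [559.  97.  63.] 50.3
wash+- [583. -66. 212.] 9.1
wash+-2 [583. -66. 212.] 9.1
spill-- [ 587. -432.   64.] 55.1
spill-+ [ 526. -158.   36.] 1.1
dry [583. 187.  38.] 48.1
dry [641. 209.   7.] 4.8
dry [500. 212.  31.] 0.6
dry [522. 413.  30.] 0.8
dry [659. 404.  28.] 0.5
jar st [0.59281523 0.35906928 0.074     ]
```

The tray sizes check out: wash inner 142x197 mm, spill outer 152x252, dry outer 140x200. Object heights also agree, to within about 2 mm. First move: go above the large bottle at (429, 140) with the fingers closing along world x (yaw 90).

>>> {"name": "drive_tool", "arguments": {
  "moves": [
    {"x": -90,"y": -93,"z": 0,"rz": 0.3},
    {"x": -180,"y": -187,"z": 0,"rz": 0.6},
    {"x": -270,"y": -280,"z": 0,"rz": 0.9},
    {"x": -357,"y": -373,"z": 0,"rz": 1.225},
    {"x": -357,"y": -373,"z": 0,"rz": 1.225},
    {"x": -357,"y": -373,"z": 0,"rz": 1.225},
    {"x": -357,"y": -373,"z": 0,"rz": 1.225},
    {"x": -357,"y": -373,"z": 0,"rz": 1.225},
    {"x": -357,"y": -373,"z": 0,"rz": 1.225},
    {"x": -357,"y": -373,"z": 0,"rz": 1.225},
    {"x": -357,"y": -373,"z": 0,"rz": 1.225},
    {"x": -357,"y": -373,"z": 0,"rz": 1.225},
    {"x": -357,"y": -373,"z": 0,"rz": 1.225},
    {"x": -357,"y": -373,"z": 0,"rz": 1.225}
  ]
}}

```text
invalid input at $.moves[0]: expected keys x, y, z, rx, ry, rz, fingers
```

>>> {"name": "drive_tool", "arguments": {
  "moves": [
    {"x": -90,"y": -93,"z": 0,"rx": 0,"ry": 0,"rz": 0.3,"fingers": -1},
    {"x": -180,"y": -187,"z": 0,"rx": 0,"ry": 0,"rz": 0.6,"fingers": -1},
    {"x": -270,"y": -280,"z": 0,"rx": 0,"ry": 0,"rz": 0.9,"fingers": -1},
    {"x": -357,"y": -373,"z": 0,"rx": 0,"ry": 0,"rz": 1.225,"fingers": -1},
    {"x": -357,"y": -373,"z": 0,"rx": 0,"ry": 0,"rz": 1.225,"fingers": -1},
    {"x": -357,"y": -373,"z": 0,"rx": 0,"ry": 0,"rz": 1.225,"fingers": -1},
    {"x": -357,"y": -373,"z": 0,"rx": 0,"ry": 0,"rz": 1.225,"fingers": -1},
    {"x": -357,"y": -373,"z": 0,"rx": 0,"ry": 0,"rz": 1.225,"fingers": -1},
    {"x": -357,"y": -373,"z": 0,"rx": 0,"ry": 0,"rz": 1.225,"fingers": -1},
    {"x": -357,"y": -373,"z": 0,"rx": 0,"ry": 0,"rz": 1.225,"fingers": -1},
    {"x": -357,"y": -373,"z": 0,"rx": 0,"ry": 0,"rz": 1.225,"fingers": -1},
    {"x": -357,"y": -373,"z": 0,"rx": 0,"ry": 0,"rz": 1.225,"fingers": -1},
    {"x": -357,"y": -373,"z": 0,"rx": 0,"ry": 0,"rz": 1.225,"fingers": -1}
  ]
}}

```text
time_s: 1.72
tool_pos: [0.4294, 0.1407, 0.2057]
tool_rot: [-180.0, 0.0, 90.1]
force: [0.8, -0.1, 0.5]
grip_width: 0.0871
grasp_force: 0.0
```

>>> {"name": "drive_tool", "arguments": {
  "force": 30,
  "moves": [
    {"x": 0,"y": 0,"z": 25,"rx": 0,"ry": 0,"rz": 0,"fingers": -1},
    {"x": 0,"y": 0,"z": 50,"rx": 0,"ry": 0,"rz": 0,"fingers": -1},
    {"x": 0,"y": 0,"z": 65,"rx": 0,"ry": 0,"rz": 0,"fingers": -1},
    {"x": 0,"y": 0,"z": 76,"rx": 0,"ry": 0,"rz": 0,"fingers": -1},
    {"x": 0,"y": 0,"z": 76,"rx": 0,"ry": 0,"rz": 0,"fingers": -1},
    {"x": 0,"y": 0,"z": 76,"rx": 0,"ry": 0,"rz": 0,"fingers": 1},
    {"x": 0,"y": 0,"z": 76,"rx": 0,"ry": 0,"rz": 0,"fingers": 1},
    {"x": 0,"y": 0,"z": 76,"rx": 0,"ry": 0,"rz": 0,"fingers": 1},
    {"x": 0,"y": 0,"z": 76,"rx": 0,"ry": 0,"rz": 0,"fingers": 1},
    {"x": 0,"y": 0,"z": 76,"rx": 0,"ry": 0,"rz": 0,"fingers": 1},
    {"x": 0,"y": 0,"z": 76,"rx": 0,"ry": 0,"rz": 0,"fingers": 1},
    {"x": 0,"y": 0,"z": 76,"rx": 0,"ry": 0,"rz": 0,"fingers": 1}
  ]
}}

```text
time_s: 3.22
tool_pos: [0.4298, 0.1396, 0.1298]
tool_rot: [180.0, -0.0, 90.0]
force: [0.4, 0.4, -0.1]
grip_width: 0.0248
grasp_force: 0.0
```

The opening is 25 mm with no force, which is less than the 32 mm cap. I'll look before doing anything else.

```bash
cat > snap.py <<'E'
import sys
from cell import sensors, vision
from h import *
# args: name, top window, side window (x,y,w,h)
k=int(sys.argv[2]); T=list(map(int,sys.argv[3].split(',')));S=list(map(int,sys.argv[4].split(',')))
out=[]
for n,w in(("top",T),("side",S)):
    c=vision.read_camera(n); np.savez(f"{n}_last.npz",**c); x,y,W,H=w
    out.append(cv2.resize((255*(c["image"][y:y+H,x:x+W,::-1]/255.)**.6).astype(np.uint8),None,fx=k,fy=k,interpolation=0))
h=max(o.shape[0] for o in out)
cv2.imwrite(f"pics/{sys.argv[1]}.png",np.hstack([np.pad(o,((0,h-o.shape[0]),(0,0),(0,0))) for o in out]))
o=sensors.get_obs();print(o["time_s"],o["tool_pos"],o["grip_width"],o["grasp_force"],np.round(o["qpos"],1))
E
python3 snap.py a 3 190,200,130,130 220,110,130,160
```

```text
3.325 [0.42977654 0.13960789 0.12974587] 0.017145453500116974 0.0 [-44.8  -3.6  22.8 116.4   1.5  67.  -22.6]
```

View pics/a.png

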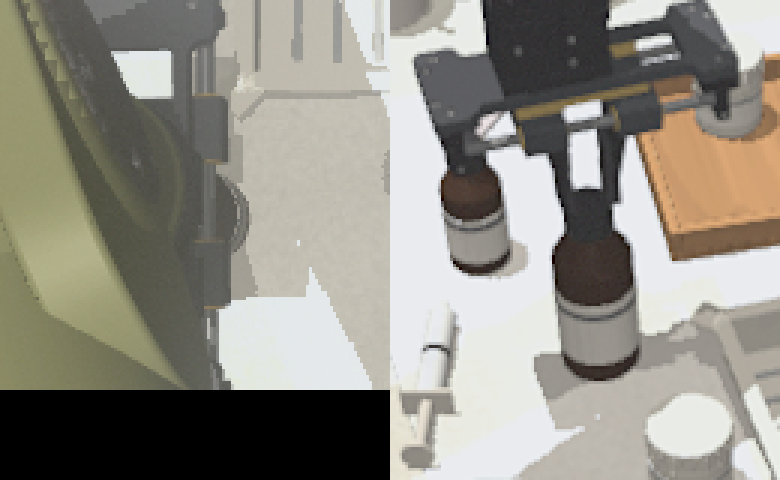

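The side view shows the tool body above the large bottle and both fingers beside or in front of the cap at crop (588,210). I can't tell whether they hold it, so I'll let them finish closing.

>>> {"name": "drive_tool", "arguments": {
  "moves": [
    {"x": 0,"y": 0,"z": 0,"rx": 0,"ry": 0,"rz": 0,"fingers": 1},
    {"x": 0,"y": 0,"z": 0,"rx": 0,"ry": 0,"rz": 0,"fingers": 1},
    {"x": 0,"y": 0,"z": 0,"rx": 0,"ry": 0,"rz": 0,"fingers": 1}
  ]
}}

```text
time_s: 3.7
tool_pos: [0.4298, 0.1396, 0.1298]
tool_rot: [180.0, -0.0, 90.0]
force: [0.3, 0.6, -0.1]
grip_width: 0.0004
grasp_force: 0.0
```

```bash
python3 snap.py b 6 220,200,10,100 255,130,100,80
```

```text
3.8 [0.429805   0.13962128 0.12977126] 0.0005723670820529046 0.0 [-44.8  -3.6  22.8 116.4   1.5  67.  -22.6]
```

View pics/b.png

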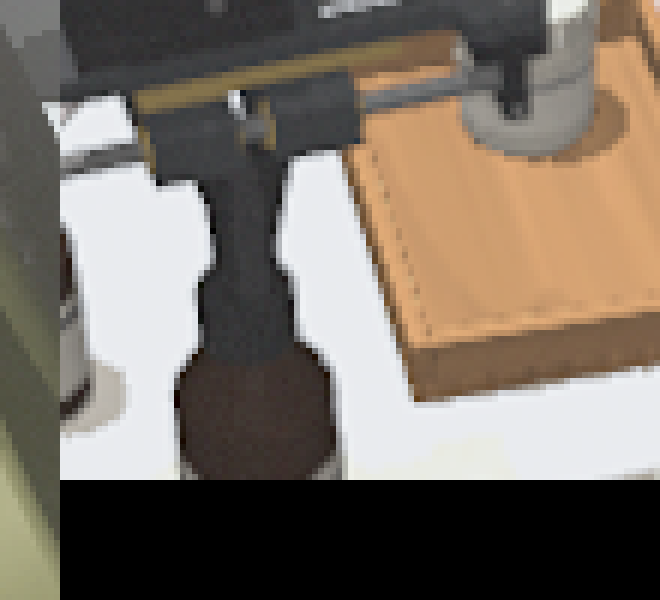

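The fingers shut completely without touching the bottle, and it hasn't moved. I'll raise 40 mm and check where the fingertips really are.

>>> {"name": "drive_tool", "arguments": {
  "moves": [
    {"x": 0,"y": 0,"z": -20,"rx": 0,"ry": 0,"rz": 0,"fingers": 1},
    {"x": 0,"y": 0,"z": -40,"rx": 0,"ry": 0,"rz": 0,"fingers": 1},
    {"x": 0,"y": 0,"z": -40,"rx": 0,"ry": 0,"rz": 0,"fingers": 1}
  ]
}}

```text
time_s: 4.18
tool_pos: [0.4309, 0.1401, 0.171]
tool_rot: [179.8, -0.1, 90.0]
force: [0.2, 0.2, -0.7]
grip_width: 0.0005
grasp_force: 0.0
```

```bash
python3 snap.py c 5 220,200,10,100 240,110,140,110
python3 - <<'E'
from h import *
s=C(np.load("side_last.npz"))
for z in (.122,.144,.162,.17,.19):print(z,s.proj([.43,.1396,z]))
E
```

```text
4.275 [0.42953553 0.13954955 0.16923392] 0.0005677376428176517 0.0 [-45.   -5.7  22.4 113.5   2.3  71.9 -23.4]
0.122 [286.96627479 185.10739281]
0.144 [286.18189281 176.64573119]
0.162 [285.52491351 169.55844889]
0.17 [285.22840247 166.35978273]
0.19 [284.47461765 158.22819347]
```

View pics/c.png

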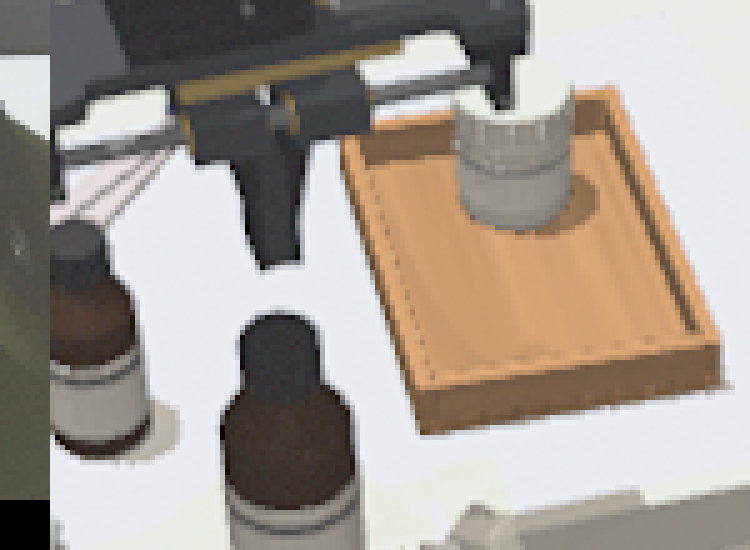

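The closed tips appear at side pixel (286,164), but a tip 8 mm ahead of the TCP should be near row 170. So they may sit about 20 mm higher than stated. The open fingers (87 mm) clear the 56 mm body, so I'll open, go lower and look again.

>>> {"name": "drive_tool", "arguments": {
  "moves": [
    {"x": 0,"y": 0,"z": 0,"rx": 0,"ry": 0,"rz": 0,"fingers": -1},
    {"x": 0,"y": 0,"z": 0,"rx": 0,"ry": 0,"rz": 0,"fingers": -1},
    {"x": 0,"y": 0,"z": 0,"rx": 0,"ry": 0,"rz": 0,"fingers": -1},
    {"x": 0,"y": 0,"z": 0,"rx": 0,"ry": 0,"rz": 0,"fingers": -1},
    {"x": 0,"y": 0,"z": 0,"rx": 0,"ry": 0,"rz": 0,"fingers": -1},
    {"x": 0,"y": 0,"z": 10,"rx": 0,"ry": 0,"rz": 0,"fingers": -1},
    {"x": 0,"y": 0,"z": 30,"rx": 0,"ry": 0,"rz": 0,"fingers": -1},
    {"x": 0,"y": 0,"z": 45,"rx": 0,"ry": 0,"rz": 0,"fingers": -1},
    {"x": 0,"y": 0,"z": 60,"rx": 0,"ry": 0,"rz": 0,"fingers": -1},
    {"x": 0,"y": 0,"z": 60,"rx": 0,"ry": 0,"rz": 0,"fingers": -1}
  ]
}}

```text
time_s: 5.52
tool_pos: [0.4288, 0.1392, 0.1084]
tool_rot: [-179.9, 0.1, 90.0]
force: [-0.2, 0.0, 0.1]
grip_width: 0.0853
grasp_force: 0.0
```

```bash
python3 snap.py d 5 220,200,10,100 240,110,140,110
python3 - <<'E'
from h import *
s=C(np.load("side_last.npz"))
for z in (.098,.1,.115,.12,.125,.13):
  for x in(.38,.48):
    for y in(.13,.149):print(z,x,y,np.round((s.proj([x,y,z])-[240,110])*5+[50,0]))
E
```

```text
5.625 [0.43000133 0.13968659 0.1099021 ] 0.08629950433162072 0.0 [-44.7  -2.4  23.  117.8   1.   64.4 -22.2]
0.098 0.38 0.13 [173. 463.]
0.098 0.38 0.149 [163. 433.]
0.098 0.48 0.13 [415. 409.]
0.098 0.48 0.149 [402. 379.]
0.1 0.38 0.13 [173. 459.]
0.1 0.38 0.149 [162. 429.]
0.1 0.48 0.13 [415. 405.]
0.1 0.48 0.149 [401. 376.]
0.115 0.38 0.13 [169. 431.]
0.115 0.38 0.149 [158. 401.]
0.115 0.48 0.13 [413. 377.]
0.115 0.48 0.149 [400. 348.]
0.12 0.38 0.13 [168. 422.]
0.12 0.38 0.149 [157. 391.]
0.12 0.48 0.13 [413. 368.]
0.12 0.48 0.149 [399. 338.]
0.125 0.38 0.13 [167. 412.]
0.125 0.38 0.149 [156. 382.]
0.125 0.48 0.13 [412. 358.]
0.125 0.48 0.149 [399. 329.]
0.13 0.38 0.13 [166. 403.]
0.13 0.38 0.149 [155. 372.]
0.13 0.48 0.13 [412. 349.]
0.13 0.48 0.149 [398. 319.]
```

View pics/d.png

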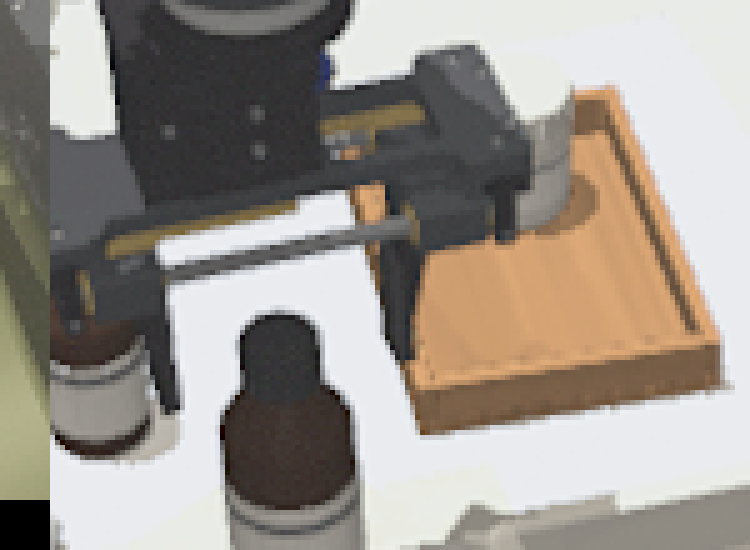

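Both open tips project as if at z≈0.125 with the TCP at 0.110, so the tips end about 15 mm behind the TCP rather than 8 mm ahead. I'll go 3 mm lower and close with a light grip to test this.

>>> {"name": "drive_tool", "arguments": {
  "force": 6,
  "moves": [
    {"x": 0,"y": 0,"z": 3,"rx": 0,"ry": 0,"rz": 0,"fingers": 0},
    {"x": 0,"y": 0,"z": 3,"rx": 0,"ry": 0,"rz": 0,"fingers": 1},
    {"x": 0,"y": 0,"z": 3,"rx": 0,"ry": 0,"rz": 0,"fingers": 1},
    {"x": 0,"y": 0,"z": 3,"rx": 0,"ry": 0,"rz": 0,"fingers": 1},
    {"x": 0,"y": 0,"z": 3,"rx": 0,"ry": 0,"rz": 0,"fingers": 1},
    {"x": 0,"y": 0,"z": 3,"rx": 0,"ry": 0,"rz": 0,"fingers": 1},
    {"x": 0,"y": 0,"z": 3,"rx": 0,"ry": 0,"rz": 0,"fingers": 1},
    {"x": 0,"y": 0,"z": 3,"rx": 0,"ry": 0,"rz": 0,"fingers": 1}
  ]
}}

```text
time_s: 6.62
tool_pos: [0.4297, 0.1396, 0.1068]
tool_rot: [-180.0, -0.0, 90.0]
force: [-0.6, -0.2, -0.2]
grip_width: 0.0318
grasp_force: 6.0
```

The opening is 31.8 mm with 6 N of grip, so the cap is held. The tool works as if it sits about 23 mm higher than stated: tips ≈ TCP z + 15 mm. Now I firm up the grip, lift, and carry past the stored bottle along the bench front.

>>> {"name": "drive_tool", "arguments": {
  "force": 35,
  "moves": [
    {"x": 0,"y": 0,"z": 0,"rx": 0,"ry": 0,"rz": 0,"fingers": 1},
    {"x": 0,"y": 0,"z": 0,"rx": 0,"ry": 0,"rz": 0,"fingers": 1},
    {"x": 0,"y": 0,"z": -8,"rx": 0,"ry": 0,"rz": 0,"fingers": 1},
    {"x": 0,"y": 0,"z": -25,"rx": 0,"ry": 0,"rz": 0,"fingers": 1},
    {"x": 0,"y": 0,"z": -45,"rx": 0,"ry": 0,"rz": 0,"fingers": 1},
    {"x": 0,"y": 0,"z": -70,"rx": 0,"ry": 0,"rz": 0,"fingers": 1},
    {"x": 0,"y": 0,"z": -95,"rx": 0,"ry": 0,"rz": 0,"fingers": 1},
    {"x": -10,"y": 10,"z": -110,"rx": 0,"ry": 0,"rz": 0,"fingers": 1},
    {"x": -30,"y": 22,"z": -115,"rx": 0,"ry": 0,"rz": 0,"fingers": 1},
    {"x": -55,"y": 34,"z": -115,"rx": 0,"ry": 0,"rz": 0,"fingers": 1},
    {"x": -85,"y": 40,"z": -115,"rx": 0,"ry": 0,"rz": 0,"fingers": 1},
    {"x": -120,"y": 40,"z": -115,"rx": 0,"ry": 0,"rz": 0,"fingers": 1},
    {"x": -155,"y": 40,"z": -115,"rx": 0,"ry": 0,"rz": 0,"fingers": 1},
    {"x": -190,"y": 40,"z": -115,"rx": 0,"ry": 0,"rz": 0,"fingers": 1},
    {"x": -225,"y": 40,"z": -115,"rx": 0,"ry": 0,"rz": 0,"fingers": 1},
    {"x": -260,"y": 40,"z": -115,"rx": 0,"ry": 0,"rz": 0,"fingers": 1},
    {"x": -295,"y": 40,"z": -115,"rx": 0,"ry": 0,"rz": 0,"fingers": 1},
    {"x": -325,"y": 40,"z": -115,"rx": 0,"ry": 0,"rz": 0,"fingers": 1},
    {"x": -350,"y": 40,"z": -115,"rx": 0,"ry": 0,"rz": 0,"fingers": 1},
    {"x": -370,"y": 40,"z": -115,"rx": 0,"ry": 0,"rz": 0,"fingers": 1}
  ]
}}

```text
time_s: 9.12
tool_pos: [0.4693, -0.2329, 0.2221]
tool_rot: [180.0, 0.1, 89.9]
force: [0.5, 0.7, -2.8]
grip_width: 0.0306
grasp_force: 35.0
```

>>> {"name": "drive_tool", "arguments": {
  "moves": [
    {"x": -25,"y": 0,"z": 0,"rx": 0,"ry": 0,"rz": 0,"fingers": 1},
    {"x": -50,"y": 5,"z": 0,"rx": 0,"ry": 0,"rz": 0,"fingers": 1},
    {"x": -66,"y": 25,"z": 0,"rx": 0,"ry": 0,"rz": 0,"fingers": 1},
    {"x": -66,"y": 50,"z": 0,"rx": 0,"ry": 0,"rz": 0,"fingers": 1},
    {"x": -66,"y": 75,"z": 0,"rx": 0,"ry": 0,"rz": 0,"fingers": 1},
    {"x": -66,"y": 100,"z": 0,"rx": 0,"ry": 0,"rz": 0,"fingers": 1},
    {"x": -66,"y": 116,"z": 0,"rx": 0,"ry": 0,"rz": 0,"fingers": 1},
    {"x": -66,"y": 116,"z": 15,"rx": 0,"ry": 0,"rz": 0,"fingers": 1},
    {"x": -66,"y": 116,"z": 35,"rx": 0,"ry": 0,"rz": 0,"fingers": 1},
    {"x": -66,"y": 116,"z": 55,"rx": 0,"ry": 0,"rz": 0,"fingers": 1},
    {"x": -66,"y": 116,"z": 75,"rx": 0,"ry": 0,"rz": 0,"fingers": 1},
    {"x": -66,"y": 116,"z": 90,"rx": 0,"ry": 0,"rz": 0,"fingers": 1},
    {"x": -66,"y": 116,"z": 100,"rx": 0,"ry": 0,"rz": 0,"fingers": 1},
    {"x": -66,"y": 116,"z": 105,"rx": 0,"ry": 0,"rz": 0,"fingers": 1},
    {"x": -66,"y": 116,"z": 106,"rx": 0,"ry": 0,"rz": 0,"fingers": 1},
    {"x": -66,"y": 116,"z": 106,"rx": 0,"ry": 0,"rz": 0,"fingers": 1}
  ]
}}

```text
time_s: 11.12
tool_pos: [0.5861, -0.2967, 0.1163]
tool_rot: [179.9, 0.0, 90.0]
force: [-0.8, -0.2, -3.6]
grip_width: 0.0311
grasp_force: 35.0
```

```bash
python3 snap.py e 3 400,110,130,140 370,230,130,180; python3 -c "
from cell import sensors;print(sensors.get_obs()['force'])"
```

```text
11.225 [ 0.58615142 -0.29660224  0.11636546] 0.030905889812287334 34.996227622032166 [-11.4  28.5  48.4  90.  -22.1  71.5  40.6]
[ 0.22514601  0.03821767 -3.25044849]
```

View pics/e.png

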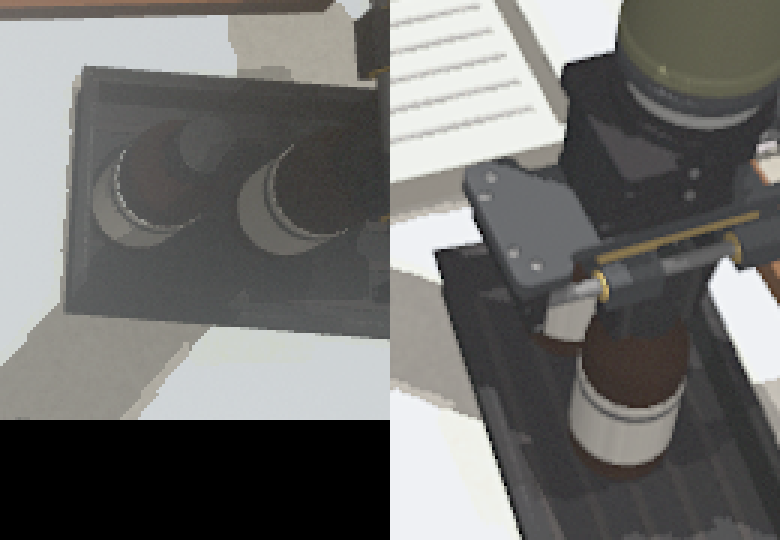

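The large bottle hangs upright, clear of the stored bottle and just above the tray floor. The force still shows its full weight, so I lower in 1 mm rows.

>>> {"name": "drive_tool", "arguments": {
  "moves": [
    {"x": 0,"y": 0,"z": 1,"rx": 0,"ry": 0,"rz": 0,"fingers": 1},
    {"x": 0,"y": 0,"z": 2,"rx": 0,"ry": 0,"rz": 0,"fingers": 1},
    {"x": 0,"y": 0,"z": 3,"rx": 0,"ry": 0,"rz": 0,"fingers": 1},
    {"x": 0,"y": 0,"z": 4,"rx": 0,"ry": 0,"rz": 0,"fingers": 1},
    {"x": 0,"y": 0,"z": 4,"rx": 0,"ry": 0,"rz": 0,"fingers": 1}
  ]
}}

```text
time_s: 11.85
tool_pos: [0.5858, -0.2963, 0.1116]
tool_rot: [-180.0, -0.0, 90.0]
force: [-0.2, -1.0, -3.2]
grip_width: 0.0311
grasp_force: 35.0
```

>>> {"name": "drive_tool", "arguments": {
  "moves": [
    {"x": 0,"y": 0,"z": 0.5,"rx": 0,"ry": 0,"rz": 0,"fingers": 1},
    {"x": 0,"y": 0,"z": 1,"rx": 0,"ry": 0,"rz": 0,"fingers": 1},
    {"x": 0,"y": 0,"z": 1,"rx": 0,"ry": 0,"rz": 0,"fingers": 1}
  ]
}}

```text
time_s: 12.22
tool_pos: [0.5859, -0.2965, 0.1109]
tool_rot: [180.0, 0.0, 90.0]
force: [-0.3, -0.3, -3.0]
grip_width: 0.0314
grasp_force: 35.0
```

>>> {"name": "drive_tool", "arguments": {
  "moves": [
    {"x": 0,"y": 0,"z": 0.5,"rx": 0,"ry": 0,"rz": 0,"fingers": 1},
    {"x": 0,"y": 0,"z": 1,"rx": 0,"ry": 0,"rz": 0,"fingers": 1},
    {"x": 0,"y": 0,"z": 1,"rx": 0,"ry": 0,"rz": 0,"fingers": 1}
  ]
}}

```text
time_s: 12.6
tool_pos: [0.586, -0.2967, 0.1109]
tool_rot: [179.9, 0.0, 90.0]
force: [-1.7, 0.6, 6.0]
grip_width: 0.0309
grasp_force: 35.0
```

Contact: +6 N. I release, rise, and go above the small bottle.

>>> {"name": "drive_tool", "arguments": {
  "force": 10,
  "moves": [
    {"x": 0,"y": 0,"z": 0,"rx": 0,"ry": 0,"rz": 0,"fingers": 1},
    {"x": 0,"y": 0,"z": 0,"rx": 0,"ry": 0,"rz": 0,"fingers": -0.4},
    {"x": 0,"y": 0,"z": 0,"rx": 0,"ry": 0,"rz": 0,"fingers": -0.4},
    {"x": 0,"y": 0,"z": 0,"rx": 0,"ry": 0,"rz": 0,"fingers": -0.4},
    {"x": 0,"y": 0,"z": -10,"rx": 0,"ry": 0,"rz": 0,"fingers": -0.4},
    {"x": 0,"y": 0,"z": -40,"rx": 0,"ry": 0,"rz": 0,"fingers": -0.4},
    {"x": 0,"y": 0,"z": -80,"rx": 0,"ry": 0,"rz": 0,"fingers": -0.4},
    {"x": 50,"y": -20,"z": -80,"rx": 0,"ry": 0,"rz": 0,"fingers": -0.4},
    {"x": 105,"y": -40,"z": -80,"rx": 0,"ry": 0,"rz": 0,"fingers": -0.4},
    {"x": 160,"y": -61,"z": -80,"rx": 0,"ry": 0,"rz": 0,"fingers": -0.4},
    {"x": 215,"y": -82,"z": -80,"rx": 0,"ry": 0,"rz": 0,"fingers": -0.4},
    {"x": 270,"y": -103,"z": -80,"rx": 0,"ry": 0,"rz": 0,"fingers": -0.4},
    {"x": 325,"y": -124,"z": -80,"rx": 0,"ry": 0,"rz": 0,"fingers": -0.4},
    {"x": 380,"y": -145,"z": -80,"rx": 0,"ry": 0,"rz": 0,"fingers": -0.4},
    {"x": 435,"y": -166,"z": -80,"rx": 0,"ry": 0,"rz": 0,"fingers": -0.4},
    {"x": 490,"y": -187,"z": -80,"rx": 0,"ry": 0,"rz": 0,"fingers": -0.4},
    {"x": 540,"y": -206,"z": -80,"rx": 0,"ry": 0,"rz": 0,"fingers": -0.4},
    {"x": 566,"y": -216,"z": -80,"rx": 0,"ry": 0,"rz": 0,"fingers": -0.4},
    {"x": 566,"y": -216,"z": -80,"rx": 0,"ry": 0,"rz": 0,"fingers": -0.4},
    {"x": 566,"y": -216,"z": -80,"rx": 0,"ry": 0,"rz": 0,"fingers": -0.4}
  ]
}}

```text
time_s: 15.1
tool_pos: [0.3706, 0.2686, 0.1902]
tool_rot: [180.0, -0.0, 89.9]
force: [0.2, -1.3, 0.6]
grip_width: 0.0606
grasp_force: 0.0
```

>>> {"name": "drive_tool", "arguments": {
  "force": 6,
  "moves": [
    {"x": 0,"y": 0,"z": 30,"rx": 0,"ry": 0,"rz": 0,"fingers": -0.4},
    {"x": 0,"y": 0,"z": 60,"rx": 0,"ry": 0,"rz": 0,"fingers": -0.4},
    {"x": 0,"y": 0,"z": 85,"rx": 0,"ry": 0,"rz": 0,"fingers": -0.4},
    {"x": 0,"y": 0,"z": 102,"rx": 0,"ry": 0,"rz": 0,"fingers": -0.4},
    {"x": 0,"y": 0,"z": 112,"rx": 0,"ry": 0,"rz": 0,"fingers": -0.4},
    {"x": 0,"y": 0,"z": 112,"rx": 0,"ry": 0,"rz": 0,"fingers": -0.4},
    {"x": 0,"y": 0,"z": 112,"rx": 0,"ry": 0,"rz": 0,"fingers": 1},
    {"x": 0,"y": 0,"z": 112,"rx": 0,"ry": 0,"rz": 0,"fingers": 1},
    {"x": 0,"y": 0,"z": 112,"rx": 0,"ry": 0,"rz": 0,"fingers": 1},
    {"x": 0,"y": 0,"z": 112,"rx": 0,"ry": 0,"rz": 0,"fingers": 1},
    {"x": 0,"y": 0,"z": 112,"rx": 0,"ry": 0,"rz": 0,"fingers": 1}
  ]
}}

```text
time_s: 16.48
tool_pos: [0.37, 0.2697, 0.0779]
tool_rot: [180.0, -0.0, 90.0]
force: [0.6, -0.1, 1.1]
grip_width: 0.0281
grasp_force: 6.0
```

>>> {"name": "drive_tool", "arguments": {
  "force": 30,
  "moves": [
    {"x": 0,"y": 0,"z": 0,"rx": 0,"ry": 0,"rz": 0,"fingers": 1},
    {"x": 0,"y": 0,"z": 0,"rx": 0,"ry": 0,"rz": 0,"fingers": 1},
    {"x": 0,"y": 0,"z": -10,"rx": 0,"ry": 0,"rz": 0,"fingers": 1},
    {"x": 0,"y": 0,"z": -30,"rx": 0,"ry": 0,"rz": 0,"fingers": 1},
    {"x": 0,"y": 0,"z": -60,"rx": 0,"ry": 0,"rz": 0,"fingers": 1},
    {"x": 0,"y": 0,"z": -90,"rx": 0,"ry": 0,"rz": 0,"fingers": 1},
    {"x": -10,"y": 6,"z": -110,"rx": 0,"ry": 0,"rz": 0,"fingers": 1},
    {"x": -30,"y": 18,"z": -118,"rx": 0,"ry": 0,"rz": 0,"fingers": 1},
    {"x": -60,"y": 35,"z": -118,"rx": 0,"ry": 0,"rz": 0,"fingers": 1},
    {"x": -95,"y": 55,"z": -118,"rx": 0,"ry": 0,"rz": 0,"fingers": 1},
    {"x": -130,"y": 76,"z": -118,"rx": 0,"ry": 0,"rz": 0,"fingers": 1},
    {"x": -165,"y": 95,"z": -118,"rx": 0,"ry": 0,"rz": 0,"fingers": 1},
    {"x": -200,"y": 100,"z": -118,"rx": 0,"ry": 0,"rz": 0,"fingers": 1},
    {"x": -235,"y": 100,"z": -118,"rx": 0,"ry": 0,"rz": 0,"fingers": 1},
    {"x": -270,"y": 100,"z": -118,"rx": 0,"ry": 0,"rz": 0,"fingers": 1},
    {"x": -305,"y": 100,"z": -118,"rx": 0,"ry": 0,"rz": 0,"fingers": 1},
    {"x": -340,"y": 100,"z": -118,"rx": 0,"ry": 0,"rz": 0,"fingers": 1},
    {"x": -375,"y": 100,"z": -118,"rx": 0,"ry": 0,"rz": 0,"fingers": 1},
    {"x": -405,"y": 100,"z": -118,"rx": 0,"ry": 0,"rz": 0,"fingers": 1},
    {"x": -430,"y": 100,"z": -118,"rx": 0,"ry": 0,"rz": 0,"fingers": 1}
  ]
}}

```text
time_s: 18.98
tool_pos: [0.4692, -0.1616, 0.196]
tool_rot: [-180.0, -0.0, 89.9]
force: [0.5, 0.4, -1.6]
grip_width: 0.027
grasp_force: 30.0
```

>>> {"name": "drive_tool", "arguments": {
  "moves": [
    {"x": -30,"y": 0,"z": 0,"rx": 0,"ry": 0,"rz": 0,"fingers": 1},
    {"x": -65,"y": 0,"z": 0,"rx": 0,"ry": 0,"rz": 0,"fingers": 1},
    {"x": -100,"y": 0,"z": 0,"rx": 0,"ry": 0,"rz": 0,"fingers": 1},
    {"x": -135,"y": 0,"z": 0,"rx": 0,"ry": 0,"rz": 0,"fingers": 1},
    {"x": -170,"y": 4,"z": 0,"rx": 0,"ry": 0,"rz": 0,"fingers": 1},
    {"x": -195,"y": 15,"z": 0,"rx": 0,"ry": 0,"rz": 0,"fingers": 1},
    {"x": -207,"y": 35,"z": 0,"rx": 0,"ry": 0,"rz": 0,"fingers": 1},
    {"x": -207,"y": 60,"z": 0,"rx": 0,"ry": 0,"rz": 0,"fingers": 1},
    {"x": -207,"y": 85,"z": 0,"rx": 0,"ry": 0,"rz": 0,"fingers": 1},
    {"x": -207,"y": 108,"z": 0,"rx": 0,"ry": 0,"rz": 0,"fingers": 1},
    {"x": -207,"y": 108,"z": 5,"rx": 0,"ry": 0,"rz": 0,"fingers": 1},
    {"x": -207,"y": 108,"z": 25,"rx": 0,"ry": 0,"rz": 0,"fingers": 1},
    {"x": -207,"y": 108,"z": 50,"rx": 0,"ry": 0,"rz": 0,"fingers": 1},
    {"x": -207,"y": 108,"z": 75,"rx": 0,"ry": 0,"rz": 0,"fingers": 1},
    {"x": -207,"y": 108,"z": 95,"rx": 0,"ry": 0,"rz": 0,"fingers": 1},
    {"x": -207,"y": 108,"z": 107,"rx": 0,"ry": 0,"rz": 0,"fingers": 1},
    {"x": -207,"y": 108,"z": 110,"rx": 0,"ry": 0,"rz": 0,"fingers": 1},
    {"x": -207,"y": 108,"z": 111,"rx": 0,"ry": 0,"rz": 0,"fingers": 1},
    {"x": -207,"y": 108,"z": 112,"rx": 0,"ry": 0,"rz": 0,"fingers": 1},
    {"x": -207,"y": 108,"z": 112,"rx": 0,"ry": 0,"rz": 0,"fingers": 1}
  ]
}}

```text
time_s: 21.48
tool_pos: [0.5781, -0.3676, 0.0843]
tool_rot: [180.0, 0.0, 90.0]
force: [0.1, -0.6, -1.6]
grip_width: 0.0269
grasp_force: 30.0
```

>>> {"name": "drive_tool", "arguments": {
  "moves": [
    {"x": 0,"y": 0,"z": 1,"rx": 0,"ry": 0,"rz": 0,"fingers": 1},
    {"x": 0,"y": 0,"z": 2,"rx": 0,"ry": 0,"rz": 0,"fingers": 1},
    {"x": 0,"y": 0,"z": 2.5,"rx": 0,"ry": 0,"rz": 0,"fingers": 1},
    {"x": 0,"y": 0,"z": 2.5,"rx": 0,"ry": 0,"rz": 0,"fingers": 1}
  ]
}}

```text
time_s: 21.98
tool_pos: [0.5782, -0.3676, 0.082]
tool_rot: [179.9, 0.0, 90.0]
force: [-1.1, 1.1, 3.7]
grip_width: 0.027
grasp_force: 30.0
```

>>> {"name": "drive_tool", "arguments": {
  "moves": [
    {"x": 0,"y": 0,"z": 0.5,"rx": 0,"ry": 0,"rz": 0,"fingers": 1},
    {"x": 0,"y": 0,"z": 0.7,"rx": 0,"ry": 0,"rz": 0,"fingers": 1},
    {"x": 0,"y": 0,"z": 0.7,"rx": 0,"ry": 0,"rz": 0,"fingers": 1}
  ]
}}

```text
time_s: 22.35
tool_pos: [0.5783, -0.3678, 0.082]
tool_rot: [179.9, 0.0, 90.0]
force: [-1.0, 1.0, 6.8]
grip_width: 0.027
grasp_force: 30.0
```

Contact at the expected height. Release, rise, and go over the jar while turning to close along world y.

>>> {"name": "drive_tool", "arguments": {
  "force": 10,
  "moves": [
    {"x": 0,"y": 0,"z": 0,"rx": 0,"ry": 0,"rz": 0,"fingers": 1},
    {"x": 0,"y": 0,"z": 0,"rx": 0,"ry": 0,"rz": 0,"fingers": -0.4},
    {"x": 0,"y": 0,"z": 0,"rx": 0,"ry": 0,"rz": 0,"fingers": -0.4},
    {"x": 0,"y": 0,"z": 0,"rx": 0,"ry": 0,"rz": 0,"fingers": -0.4},
    {"x": 0,"y": 0,"z": -10,"rx": 0,"ry": 0,"rz": 0,"fingers": -0.4},
    {"x": 0,"y": 0,"z": -50,"rx": 0,"ry": 0,"rz": 0,"fingers": -0.4},
    {"x": 0,"y": 0,"z": -100,"rx": 0,"ry": 0,"rz": 0,"fingers": -0.4},
    {"x": 0,"y": 0,"z": -110,"rx": 0,"ry": 0,"rz": 0,"fingers": -1},
    {"x": 50,"y": -17,"z": -110,"rx": 0,"ry": 0,"rz": -0.17,"fingers": -1},
    {"x": 100,"y": -34,"z": -110,"rx": 0,"ry": 0,"rz": -0.34,"fingers": -1},
    {"x": 150,"y": -51,"z": -110,"rx": 0,"ry": 0,"rz": -0.51,"fingers": -1},
    {"x": 200,"y": -68,"z": -110,"rx": 0,"ry": 0,"rz": -0.68,"fingers": -1},
    {"x": 250,"y": -85,"z": -110,"rx": 0,"ry": 0,"rz": -0.85,"fingers": -1},
    {"x": 300,"y": -102,"z": -110,"rx": 0,"ry": 0,"rz": -1.02,"fingers": -1},
    {"x": 340,"y": -116,"z": -110,"rx": 0,"ry": 0,"rz": -1.19,"fingers": -1},
    {"x": 365,"y": -124.5,"z": -110,"rx": 0,"ry": 0,"rz": -1.36,"fingers": -1},
    {"x": 365,"y": -124.5,"z": -110,"rx": 0,"ry": 0,"rz": -1.571,"fingers": -1},
    {"x": 365,"y": -124.5,"z": -110,"rx": 0,"ry": 0,"rz": -1.571,"fingers": -1},
    {"x": 365,"y": -124.5,"z": -110,"rx": 0,"ry": 0,"rz": -1.571,"fingers": -1},
    {"x": 365,"y": -124.5,"z": -110,"rx": 0,"ry": 0,"rz": -1.571,"fingers": -1}
  ]
}}

```text
time_s: 24.85
tool_pos: [0.4533, -0.0029, 0.1905]
tool_rot: [-180.0, -0.0, 179.9]
force: [0.7, -0.7, 0.3]
grip_width: 0.087
grasp_force: 0.0
```

```bash
python3 snap.py f 2 380,110,200,200 250,180,200,280
```

```text
24.95 [ 0.45332075 -0.00271696  0.1905116 ] 0.08734653499750292 0.0 [-50.7  -9.6  43.8 112.1   6.8  74.9  80.8]
```

View pics/f.png

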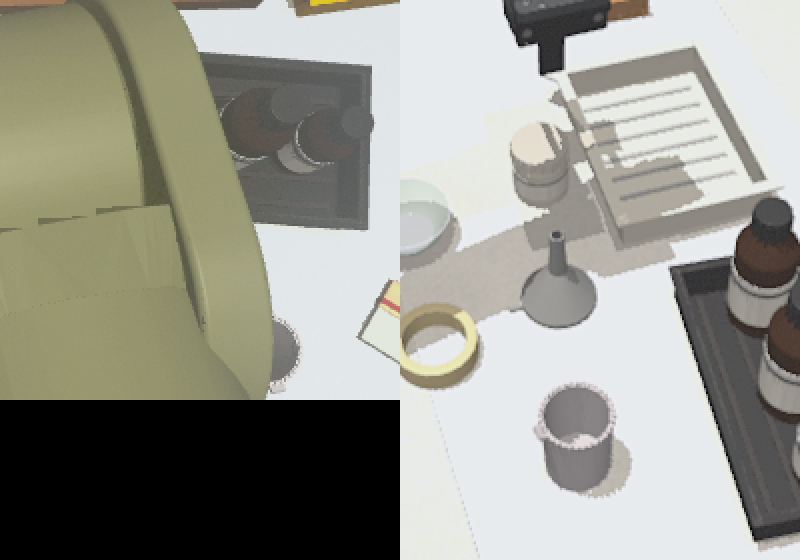

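Both bottles stand in the spill tray, the jar, funnel and beaker are untouched, and the fingers are over the jar. Now down to put the tips at about 42 mm and grip the lid.

>>> {"name": "drive_tool", "arguments": {
  "force": 6,
  "moves": [
    {"x": 0,"y": 0,"z": 40,"rx": 0,"ry": 0,"rz": 0,"fingers": -1},
    {"x": 0,"y": 0,"z": 80,"rx": 0,"ry": 0,"rz": 0,"fingers": -1},
    {"x": 0,"y": 0,"z": 110,"rx": 0,"ry": 0,"rz": 0,"fingers": -1},
    {"x": 0,"y": 0,"z": 135,"rx": 0,"ry": 0,"rz": 0,"fingers": -1},
    {"x": 0,"y": 0,"z": 152,"rx": 0,"ry": 0,"rz": 0,"fingers": -1},
    {"x": 0,"y": 0,"z": 162,"rx": 0,"ry": 0,"rz": 0,"fingers": -1},
    {"x": 0,"y": 0,"z": 162,"rx": 0,"ry": 0,"rz": 0,"fingers": -1},
    {"x": 0,"y": 0,"z": 162,"rx": 0,"ry": 0,"rz": 0,"fingers": 1},
    {"x": 0,"y": 0,"z": 162,"rx": 0,"ry": 0,"rz": 0,"fingers": 1},
    {"x": 0,"y": 0,"z": 162,"rx": 0,"ry": 0,"rz": 0,"fingers": 1},
    {"x": 0,"y": 0,"z": 162,"rx": 0,"ry": 0,"rz": 0,"fingers": 1},
    {"x": 0,"y": 0,"z": 162,"rx": 0,"ry": 0,"rz": 0,"fingers": 1},
    {"x": 0,"y": 0,"z": 162,"rx": 0,"ry": 0,"rz": 0,"fingers": 1}
  ]
}}

```text
time_s: 26.58
tool_pos: [0.4536, -0.002, 0.0288]
tool_rot: [180.0, 0.0, -180.0]
force: [0.1, 1.1, 2.4]
grip_width: 0.0563
grasp_force: 6.0
```

>>> {"name": "drive_tool", "arguments": {
  "force": 25,
  "moves": [
    {"x": 0,"y": 0,"z": 0,"rx": 0,"ry": 0,"rz": 0,"fingers": 1},
    {"x": 0,"y": 0,"z": 0,"rx": 0,"ry": 0,"rz": 0,"fingers": 1},
    {"x": 0,"y": 0,"z": -10,"rx": 0,"ry": 0,"rz": 0,"fingers": 1},
    {"x": 0,"y": 0,"z": -30,"rx": 0,"ry": 0,"rz": 0,"fingers": 1},
    {"x": 0,"y": 0,"z": -55,"rx": 0,"ry": 0,"rz": 0,"fingers": 1},
    {"x": -5,"y": 12,"z": -70,"rx": 0,"ry": 0,"rz": 0.1,"fingers": 1},
    {"x": -18,"y": 40,"z": -75,"rx": 0,"ry": 0,"rz": 0.25,"fingers": 1},
    {"x": -32,"y": 70,"z": -75,"rx": 0,"ry": 0,"rz": 0.4,"fingers": 1},
    {"x": -46,"y": 100,"z": -75,"rx": 0,"ry": 0,"rz": 0.55,"fingers": 1},
    {"x": -60,"y": 130,"z": -75,"rx": 0,"ry": 0,"rz": 0.7,"fingers": 1},
    {"x": -74,"y": 160,"z": -75,"rx": 0,"ry": 0,"rz": 0.85,"fingers": 1},
    {"x": -88,"y": 190,"z": -75,"rx": 0,"ry": 0,"rz": 1.0,"fingers": 1},
    {"x": -101,"y": 220,"z": -75,"rx": 0,"ry": 0,"rz": 1.15,"fingers": 1},
    {"x": -114,"y": 248,"z": -75,"rx": 0,"ry": 0,"rz": 1.3,"fingers": 1},
    {"x": -123.5,"y": 269,"z": -75,"rx": 0,"ry": 0,"rz": 1.45,"fingers": 1},
    {"x": -123.5,"y": 269,"z": -75,"rx": 0,"ry": 0,"rz": 1.571,"fingers": 1},
    {"x": -123.5,"y": 269,"z": -60,"rx": 0,"ry": 0,"rz": 1.571,"fingers": 1},
    {"x": -123.5,"y": 269,"z": -40,"rx": 0,"ry": 0,"rz": 1.571,"fingers": 1},
    {"x": -123.5,"y": 269,"z": -22,"rx": 0,"ry": 0,"rz": 1.571,"fingers": 1},
    {"x": -123.5,"y": 269,"z": -13,"rx": 0,"ry": 0,"rz": 1.571,"fingers": 1}
  ]
}}

```text
time_s: 29.08
tool_pos: [0.5756, 0.2659, 0.0394]
tool_rot: [-179.9, 0.1, 90.0]
force: [0.4, -0.6, -0.5]
grip_width: 0.0552
grasp_force: 25.0
```

>>> {"name": "drive_tool", "arguments": {
  "moves": [
    {"x": 0,"y": 0,"z": 0,"rx": 0,"ry": 0,"rz": 0,"fingers": 1},
    {"x": 0,"y": 0,"z": 1,"rx": 0,"ry": 0,"rz": 0,"fingers": 1},
    {"x": 0,"y": 0,"z": 2,"rx": 0,"ry": 0,"rz": 0,"fingers": 1},
    {"x": 0,"y": 0,"z": 3,"rx": 0,"ry": 0,"rz": 0,"fingers": 1},
    {"x": 0,"y": 0,"z": 4,"rx": 0,"ry": 0,"rz": 0,"fingers": 1},
    {"x": 0,"y": 0,"z": 4,"rx": 0,"ry": 0,"rz": 0,"fingers": 1}
  ]
}}

```text
time_s: 29.82
tool_pos: [0.5767, 0.2667, 0.0375]
tool_rot: [-180.0, -0.0, 90.0]
force: [0.1, -0.3, -1.5]
grip_width: 0.0557
grasp_force: 25.0
```

>>> {"name": "drive_tool", "arguments": {
  "moves": [
    {"x": 0,"y": 0,"z": 0.5,"rx": 0,"ry": 0,"rz": 0,"fingers": 1},
    {"x": 0,"y": 0,"z": 1,"rx": 0,"ry": 0,"rz": 0,"fingers": 1},
    {"x": 0,"y": 0,"z": 1.3,"rx": 0,"ry": 0,"rz": 0,"fingers": 1},
    {"x": 0,"y": 0,"z": 1.3,"rx": 0,"ry": 0,"rz": 0,"fingers": 1}
  ]
}}

```text
time_s: 30.32
tool_pos: [0.5769, 0.2668, 0.0368]
tool_rot: [180.0, -0.0, 90.0]
force: [-1.8, -1.1, 4.6]
grip_width: 0.0549
grasp_force: 25.0
```

>>> {"name": "drive_tool", "arguments": {
  "force": 10,
  "moves": [
    {"x": 0,"y": 0,"z": 0,"rx": 0,"ry": 0,"rz": 0,"fingers": 1},
    {"x": 0,"y": 0,"z": 0,"rx": 0,"ry": 0,"rz": 0,"fingers": -0.8},
    {"x": 0,"y": 0,"z": 0,"rx": 0,"ry": 0,"rz": 0,"fingers": -0.8},
    {"x": 0,"y": 0,"z": 0,"rx": 0,"ry": 0,"rz": 0,"fingers": -0.8},
    {"x": 0,"y": 0,"z": -10,"rx": 0,"ry": 0,"rz": 0,"fingers": -0.8},
    {"x": 0,"y": 0,"z": -60,"rx": 0,"ry": 0,"rz": 0,"fingers": -0.8},
    {"x": 0,"y": 0,"z": -110,"rx": 0,"ry": 0,"rz": 0,"fingers": -1},
    {"x": -50,"y": -16,"z": -110,"rx": 0,"ry": 0,"rz": -0.15,"fingers": -1},
    {"x": -100,"y": -32,"z": -110,"rx": 0,"ry": 0,"rz": -0.3,"fingers": -1},
    {"x": -150,"y": -48,"z": -110,"rx": 0,"ry": 0,"rz": -0.45,"fingers": -1},
    {"x": -200,"y": -65,"z": -110,"rx": 0,"ry": 0,"rz": -0.6,"fingers": -1},
    {"x": -250,"y": -81,"z": -110,"rx": 0,"ry": 0,"rz": -0.75,"fingers": -1},
    {"x": -300,"y": -97,"z": -110,"rx": 0,"ry": 0,"rz": -0.9,"fingers": -1},
    {"x": -350,"y": -113,"z": -110,"rx": 0,"ry": 0,"rz": -1.05,"fingers": -1},
    {"x": -400,"y": -129,"z": -110,"rx": 0,"ry": 0,"rz": -1.2,"fingers": -1},
    {"x": -450,"y": -145,"z": -110,"rx": 0,"ry": 0,"rz": -1.35,"fingers": -1},
    {"x": -500,"y": -162,"z": -110,"rx": 0,"ry": 0,"rz": -1.5,"fingers": -1},
    {"x": -540,"y": -175,"z": -110,"rx": 0,"ry": 0,"rz": -1.571,"fingers": -1},
    {"x": -563,"y": -182,"z": -110,"rx": 0,"ry": 0,"rz": -1.571,"fingers": -1},
    {"x": -563,"y": -182,"z": -110,"rx": 0,"ry": 0,"rz": -1.571,"fingers": -1}
  ]
}}

```text
time_s: 32.83
tool_pos: [0.3936, -0.2987, 0.1467]
tool_rot: [-179.9, 0.0, 179.7]
force: [-0.2, 0.9, 0.6]
grip_width: 0.0873
grasp_force: 0.0
```

>>> {"name": "drive_tool", "arguments": {
  "moves": [
    {"x": 0,"y": 0,"z": 0,"rx": 0,"ry": 0,"rz": 0,"fingers": -1},
    {"x": 0,"y": 0,"z": 0,"rx": 0,"ry": 0,"rz": 0,"fingers": -1}
  ]
}}

```text
time_s: 33.08
tool_pos: [0.3955, -0.2949, 0.1462]
tool_rot: [179.9, 0.0, -179.8]
force: [-0.6, 0.3, -0.4]
grip_width: 0.0866
grasp_force: 0.0
```

>>> {"name": "drive_tool", "arguments": {
  "force": 6,
  "moves": [
    {"x": 0,"y": 0,"z": 30,"rx": 0,"ry": 0,"rz": 0,"fingers": -1},
    {"x": 0,"y": 0,"z": 60,"rx": 0,"ry": 0,"rz": 0,"fingers": -1},
    {"x": 0,"y": 0,"z": 90,"rx": 0,"ry": 0,"rz": 0,"fingers": -1},
    {"x": 0,"y": 0,"z": 110,"rx": 0,"ry": 0,"rz": 0,"fingers": -1},
    {"x": 0,"y": 0,"z": 119,"rx": 0,"ry": 0,"rz": 0,"fingers": -1},
    {"x": 0,"y": 0,"z": 119,"rx": 0,"ry": 0,"rz": 0,"fingers": 1},
    {"x": 0,"y": 0,"z": 119,"rx": 0,"ry": 0,"rz": 0,"fingers": 1},
    {"x": 0,"y": 0,"z": 119,"rx": 0,"ry": 0,"rz": 0,"fingers": 1},
    {"x": 0,"y": 0,"z": 119,"rx": 0,"ry": 0,"rz": 0,"fingers": 1},
    {"x": 0,"y": 0,"z": 119,"rx": 0,"ry": 0,"rz": 0,"fingers": 1},
    {"x": 0,"y": 0,"z": 119,"rx": 0,"ry": 0,"rz": 0,"fingers": 1}
  ]
}}

```text
time_s: 34.45
tool_pos: [0.3953, -0.2962, 0.0276]
tool_rot: [180.0, 0.0, -180.0]
force: [0.2, 1.7, 4.9]
grip_width: 0.0568
grasp_force: 5.9
```

>>> {"name": "drive_tool", "arguments": {
  "force": 20,
  "moves": [
    {"x": 0,"y": 0,"z": 0,"rx": 0,"ry": 0,"rz": 0,"fingers": 1},
    {"x": 0,"y": 0,"z": 0,"rx": 0,"ry": 0,"rz": 0,"fingers": 1},
    {"x": 0,"y": 0,"z": -10,"rx": 0,"ry": 0,"rz": 0,"fingers": 1},
    {"x": 0,"y": 0,"z": -30,"rx": 0,"ry": 0,"rz": 0,"fingers": 1},
    {"x": 0,"y": 0,"z": -55,"rx": 0,"ry": 0,"rz": 0,"fingers": 1},
    {"x": -7,"y": 10,"z": -75,"rx": 0,"ry": 0,"rz": 0.1,"fingers": 1},
    {"x": -25,"y": 34,"z": -85,"rx": 0,"ry": 0,"rz": 0.25,"fingers": 1},
    {"x": -45,"y": 61,"z": -85,"rx": 0,"ry": 0,"rz": 0.4,"fingers": 1},
    {"x": -65,"y": 88,"z": -85,"rx": 0,"ry": 0,"rz": 0.55,"fingers": 1},
    {"x": -85,"y": 115,"z": -85,"rx": 0,"ry": 0,"rz": 0.7,"fingers": 1},
    {"x": -105,"y": 142,"z": -85,"rx": 0,"ry": 0,"rz": 0.85,"fingers": 1},
    {"x": -125,"y": 169,"z": -85,"rx": 0,"ry": 0,"rz": 1.0,"fingers": 1},
    {"x": -145,"y": 196,"z": -85,"rx": 0,"ry": 0,"rz": 1.15,"fingers": 1},
    {"x": -165,"y": 223,"z": -85,"rx": 0,"ry": 0,"rz": 1.3,"fingers": 1},
    {"x": -180,"y": 243,"z": -85,"rx": 0,"ry": 0,"rz": 1.45,"fingers": 1},
    {"x": -186,"y": 251,"z": -85,"rx": 0,"ry": 0,"rz": 1.571,"fingers": 1},
    {"x": -186,"y": 251,"z": -70,"rx": 0,"ry": 0,"rz": 1.571,"fingers": 1},
    {"x": -186,"y": 251,"z": -45,"rx": 0,"ry": 0,"rz": 1.571,"fingers": 1},
    {"x": -186,"y": 251,"z": -22,"rx": 0,"ry": 0,"rz": 1.571,"fingers": 1},
    {"x": -186,"y": 251,"z": -10,"rx": 0,"ry": 0,"rz": 1.571,"fingers": 1}
  ]
}}

```text
time_s: 36.95
tool_pos: [0.5793, -0.0458, 0.0354]
tool_rot: [-179.9, 0.0, 90.0]
force: [0.5, -0.7, -0.6]
grip_width: 0.0564
grasp_force: 19.9
```

>>> {"name": "drive_tool", "arguments": {
  "moves": [
    {"x": 0,"y": 0,"z": 0,"rx": 0,"ry": 0,"rz": 0,"fingers": 1},
    {"x": 0,"y": 0,"z": 1,"rx": 0,"ry": 0,"rz": 0,"fingers": 1},
    {"x": 0,"y": 0,"z": 2,"rx": 0,"ry": 0,"rz": 0,"fingers": 1},
    {"x": 0,"y": 0,"z": 3,"rx": 0,"ry": 0,"rz": 0,"fingers": 1},
    {"x": 0,"y": 0,"z": 4,"rx": 0,"ry": 0,"rz": 0,"fingers": 1},
    {"x": 0,"y": 0,"z": 4,"rx": 0,"ry": 0,"rz": 0,"fingers": 1}
  ]
}}

```text
time_s: 37.7
tool_pos: [0.5807, -0.0452, 0.0332]
tool_rot: [180.0, -0.0, 90.0]
force: [-0.7, 0.4, -0.9]
grip_width: 0.0568
grasp_force: 19.9
```

>>> {"name": "drive_tool", "arguments": {
  "moves": [
    {"x": 0,"y": 0,"z": 0.5,"rx": 0,"ry": 0,"rz": 0,"fingers": 1},
    {"x": 0,"y": 0,"z": 1,"rx": 0,"ry": 0,"rz": 0,"fingers": 1},
    {"x": 0,"y": 0,"z": 1.3,"rx": 0,"ry": 0,"rz": 0,"fingers": 1},
    {"x": 0,"y": 0,"z": 1.3,"rx": 0,"ry": 0,"rz": 0,"fingers": 1}
  ]
}}

```text
time_s: 38.2
tool_pos: [0.5807, -0.0453, 0.032]
tool_rot: [180.0, -0.0, 90.0]
force: [0.1, 0.6, -1.3]
grip_width: 0.0567
grasp_force: 19.9
```

>>> {"name": "drive_tool", "arguments": {
  "moves": [
    {"x": 0,"y": 0,"z": 0.5,"rx": 0,"ry": 0,"rz": 0,"fingers": 1},
    {"x": 0,"y": 0,"z": 0.8,"rx": 0,"ry": 0,"rz": 0,"fingers": 1},
    {"x": 0,"y": 0,"z": 0.8,"rx": 0,"ry": 0,"rz": 0,"fingers": 1}
  ]
}}

```text
time_s: 38.58
tool_pos: [0.5809, -0.0455, 0.0317]
tool_rot: [180.0, -0.0, 90.0]
force: [-1.8, 0.1, 4.7]
grip_width: 0.0565
grasp_force: 19.8
```

>>> {"name": "drive_tool", "arguments": {
  "force": 10,
  "moves": [
    {"x": 0,"y": 0,"z": 0,"rx": 0,"ry": 0,"rz": 0,"fingers": 1},
    {"x": 0,"y": 0,"z": 0,"rx": 0,"ry": 0,"rz": 0,"fingers": -0.8},
    {"x": 0,"y": 0,"z": 0,"rx": 0,"ry": 0,"rz": 0,"fingers": -0.8},
    {"x": 0,"y": 0,"z": 0,"rx": 0,"ry": 0,"rz": 0,"fingers": -0.8},
    {"x": 0,"y": 0,"z": -10,"rx": 0,"ry": 0,"rz": 0,"fingers": -0.8},
    {"x": 0,"y": 0,"z": -60,"rx": 0,"ry": 0,"rz": 0,"fingers": -0.8},
    {"x": 0,"y": 0,"z": -110,"rx": 0,"ry": 0,"rz": 0,"fingers": -0.2},
    {"x": -22,"y": -38,"z": -120,"rx": 0,"ry": 0,"rz": 0,"fingers": -0.2},
    {"x": -44,"y": -75,"z": -120,"rx": 0,"ry": 0,"rz": 0,"fingers": -0.2},
    {"x": -66,"y": -113,"z": -120,"rx": 0,"ry": 0,"rz": 0,"fingers": -0.2},
    {"x": -89,"y": -151,"z": -120,"rx": 0,"ry": 0,"rz": 0,"fingers": -0.2},
    {"x": -89,"y": -151,"z": -120,"rx": 0,"ry": 0,"rz": 0,"fingers": -0.2},
    {"x": -89,"y": -151,"z": -120,"rx": 0,"ry": 0,"rz": 0,"fingers": -0.2}
  ]
}}

```text
time_s: 40.2
tool_pos: [0.4303, -0.1341, 0.1516]
tool_rot: [179.9, -0.1, 90.0]
force: [-0.0, 0.0, -0.2]
grip_width: 0.0521
grasp_force: 0.0
```

```bash
python3 snap.py g 2 240,110,150,200 230,100,250,280
```

```text
40.3 [ 0.43045617 -0.13412031  0.15150056] 0.0525655058600156 0.0 [-57.6 -16.1  63.9 115.9  15.2  71.9   0.6]
```

View pics/g.png

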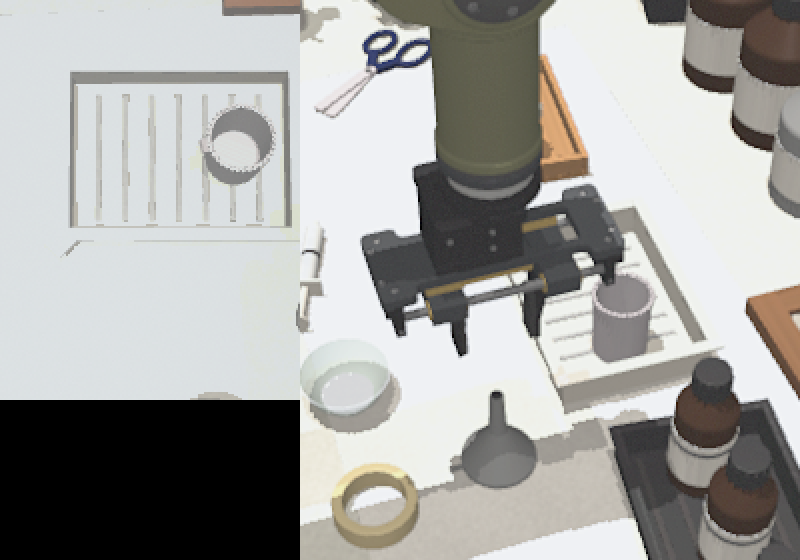

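The beaker stands in the wash tray and the fingers are above the spout. Joints 2 (−16.1°) and 3 (63.9°) are close to their limits, so I descend part-way and check them.

>>> {"name": "drive_tool", "arguments": {
  "force": 6,
  "moves": [
    {"x": 0,"y": 0,"z": 15,"rx": 0,"ry": 0,"rz": 0,"fingers": -0.2},
    {"x": 0,"y": 0,"z": 35,"rx": 0,"ry": 0,"rz": 0,"fingers": -0.2},
    {"x": 0,"y": 0,"z": 35,"rx": 0,"ry": 0,"rz": 0,"fingers": -0.2}
  ]
}}

```text
time_s: 40.67
tool_pos: [0.4282, -0.1344, 0.1145]
tool_rot: [-179.8, 0.1, 90.0]
force: [-0.0, 0.6, -0.8]
grip_width: 0.0524
grasp_force: 0.0
```

```bash
python3 -c "
from cell import sensors;print(sensors.get_obs()['qpos'].round(1))"
```

```text
[-58.9 -12.4  68.  118.7  12.7  66.8   3.4]
```

>>> {"name": "drive_tool", "arguments": {
  "moves": [
    {"x": 0,"y": 0,"z": 10,"rx": 0,"ry": 0,"rz": 0,"fingers": -0.2},
    {"x": 0,"y": 0,"z": 20,"rx": 0,"ry": 0,"rz": 0,"fingers": -0.2},
    {"x": 0,"y": 0,"z": 20,"rx": 0,"ry": 0,"rz": 0,"fingers": -0.2}
  ]
}}

```text
time_s: 41.05
tool_pos: [0.4293, -0.1345, 0.0957]
tool_rot: [-179.9, 0.1, 90.0]
force: [-0.1, -0.2, -0.6]
grip_width: 0.0523
grasp_force: 0.0
```

```bash
python3 -c "
from cell import sensors;print(sensors.get_obs()['qpos'].round(1))"
```

```text
[-57.9  -8.5  69.2 119.9   9.   63.5   7. ]
```

Joint 3 is levelling off and joint 1 has taken over, so the controller is keeping off the limit. I continue in small steps.

>>> {"name": "drive_tool", "arguments": {
  "moves": [
    {"x": 0,"y": 0,"z": 8,"rx": 0,"ry": 0,"rz": 0,"fingers": -0.2},
    {"x": 0,"y": 0,"z": 16,"rx": 0,"ry": 0,"rz": 0,"fingers": -0.2},
    {"x": 0,"y": 0,"z": 24,"rx": 0,"ry": 0,"rz": 0,"fingers": -0.2},
    {"x": 0,"y": 0,"z": 30,"rx": 0,"ry": 0,"rz": 0,"fingers": -0.2},
    {"x": 0,"y": 0,"z": 30,"rx": 0,"ry": 0,"rz": 0,"fingers": -0.2}
  ]
}}

```text
time_s: 41.68
tool_pos: [0.4292, -0.1346, 0.0656]
tool_rot: [-179.9, 0.1, 90.0]
force: [-1.0, 0.1, 0.5]
grip_width: 0.0522
grasp_force: 0.0
```

```bash
python3 -c "
from cell import sensors;print(sensors.get_obs()['qpos'].round(1))"
```

```text
[-55.   -1.3  69.7 121.7   1.6  58.9  13.9]
```

Joint 3 is holding at 69.7°. I finish the descent and grip the spout.

>>> {"name": "drive_tool", "arguments": {
  "force": 6,
  "moves": [
    {"x": 0,"y": 0,"z": 8,"rx": 0,"ry": 0,"rz": 0,"fingers": -0.2},
    {"x": 0,"y": 0,"z": 16,"rx": 0,"ry": 0,"rz": 0,"fingers": -0.2},
    {"x": 0,"y": 0,"z": 22,"rx": 0,"ry": 0,"rz": 0,"fingers": -0.2},
    {"x": 0,"y": 0,"z": 25,"rx": 0,"ry": 0,"rz": 0,"fingers": -0.2},
    {"x": 0,"y": 0,"z": 25,"rx": 0,"ry": 0,"rz": 0,"fingers": 1},
    {"x": 0,"y": 0,"z": 25,"rx": 0,"ry": 0,"rz": 0,"fingers": 1},
    {"x": 0,"y": 0,"z": 25,"rx": 0,"ry": 0,"rz": 0,"fingers": 1},
    {"x": 0,"y": 0,"z": 25,"rx": 0,"ry": 0,"rz": 0,"fingers": 1},
    {"x": 0,"y": 0,"z": 25,"rx": 0,"ry": 0,"rz": 0,"fingers": 1},
    {"x": 0,"y": 0,"z": 25,"rx": 0,"ry": 0,"rz": 0,"fingers": 1}
  ]
}}

```text
time_s: 42.92
tool_pos: [0.4298, -0.1342, 0.0412]
tool_rot: [180.0, -0.0, 90.0]
force: [-0.4, -0.2, 1.3]
grip_width: 0.0149
grasp_force: 6.0
```

```bash
python3 -c "
from cell import sensors;print(sensors.get_obs()['qpos'].round(1))"
```

```text
[-52.6   4.5  69.6 122.9  -5.1  55.6  19.8]
```

>>> {"name": "drive_tool", "arguments": {
  "force": 15,
  "moves": [
    {"x": 0,"y": 0,"z": 0,"rx": 0,"ry": 0,"rz": 0,"fingers": 1},
    {"x": 0,"y": 0,"z": 0,"rx": 0,"ry": 0,"rz": 0,"fingers": 1},
    {"x": 0,"y": 0,"z": -8,"rx": 0,"ry": 0,"rz": 0,"fingers": 1},
    {"x": 0,"y": 0,"z": -20,"rx": 0,"ry": 0,"rz": 0,"fingers": 1},
    {"x": 0,"y": 4,"z": -35,"rx": 0,"ry": 0,"rz": 0,"fingers": 1},
    {"x": 5,"y": 10,"z": -50,"rx": 0,"ry": 0,"rz": 0,"fingers": 1},
    {"x": 20,"y": 18,"z": -62,"rx": 0,"ry": 0,"rz": 0,"fingers": 1},
    {"x": 40,"y": 24,"z": -70,"rx": 0,"ry": 0,"rz": 0,"fingers": 1},
    {"x": 65,"y": 28,"z": -72,"rx": 0,"ry": 0,"rz": 0,"fingers": 1},
    {"x": 90,"y": 32,"z": -72,"rx": 0,"ry": 0,"rz": 0,"fingers": 1},
    {"x": 115,"y": 36,"z": -72,"rx": 0,"ry": 0,"rz": 0,"fingers": 1},
    {"x": 140,"y": 42,"z": -72,"rx": 0,"ry": 0,"rz": 0,"fingers": 1},
    {"x": 162,"y": 52,"z": -72,"rx": 0,"ry": 0,"rz": 0,"fingers": 1},
    {"x": 178,"y": 68,"z": -72,"rx": 0,"ry": 0,"rz": 0,"fingers": 1},
    {"x": 185,"y": 88,"z": -72,"rx": 0,"ry": 0,"rz": 0,"fingers": 1},
    {"x": 185,"y": 110,"z": -72,"rx": 0,"ry": 0,"rz": 0,"fingers": 1},
    {"x": 185,"y": 130,"z": -72,"rx": 0,"ry": 0,"rz": 0,"fingers": 1},
    {"x": 185,"y": 146,"z": -72,"rx": 0,"ry": 0,"rz": 0,"fingers": 1},
    {"x": 185,"y": 153,"z": -72,"rx": 0,"ry": 0,"rz": 0,"fingers": 1},
    {"x": 185,"y": 153,"z": -72,"rx": 0,"ry": 0,"rz": 0,"fingers": 1}
  ]
}}

```text
time_s: 45.42
tool_pos: [0.5828, 0.0509, 0.113]
tool_rot: [-180.0, 0.0, 90.0]
force: [-0.2, 0.7, -0.6]
grip_width: 0.0148
grasp_force: 15.0
```

```bash
python3 snap.py i 3 240,120,100,120 290,160,160,180; python3 -c "
from cell import sensors;print(sensors.get_obs()['force'].round(2))"
```

```text
45.525 [0.58217461 0.0508395  0.1130619 ] 0.014374838171779616 14.97466390777845 [-53.1  20.5  55.2 101.  -18.1  68.    7.3]
[-0.51  0.28 -0.17]
```

View pics/i.png

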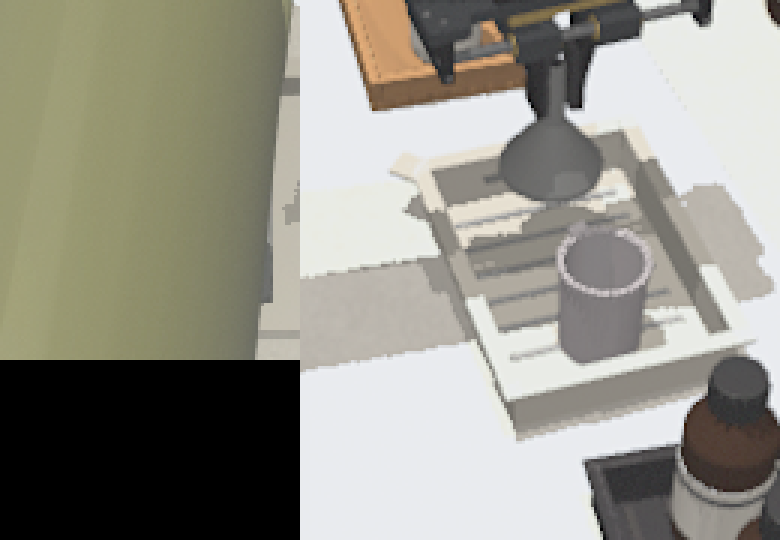

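The funnel hangs upright over the free half of the wash tray, clear of the beaker. Now lowering.

>>> {"name": "drive_tool", "arguments": {
  "moves": [
    {"x": 0,"y": 0,"z": 10,"rx": 0,"ry": 0,"rz": 0,"fingers": 1},
    {"x": 0,"y": 0,"z": 25,"rx": 0,"ry": 0,"rz": 0,"fingers": 1},
    {"x": 0,"y": 0,"z": 40,"rx": 0,"ry": 0,"rz": 0,"fingers": 1},
    {"x": 0,"y": 0,"z": 52,"rx": 0,"ry": 0,"rz": 0,"fingers": 1},
    {"x": 0,"y": 0,"z": 60,"rx": 0,"ry": 0,"rz": 0,"fingers": 1},
    {"x": 0,"y": 0,"z": 63,"rx": 0,"ry": 0,"rz": 0,"fingers": 1},
    {"x": 0,"y": 0,"z": 64,"rx": 0,"ry": 0,"rz": 0,"fingers": 1},
    {"x": 0,"y": 0,"z": 65,"rx": 0,"ry": 0,"rz": 0,"fingers": 1},
    {"x": 0,"y": 0,"z": 66,"rx": 0,"ry": 0,"rz": 0,"fingers": 1},
    {"x": 0,"y": 0,"z": 67,"rx": 0,"ry": 0,"rz": 0,"fingers": 1},
    {"x": 0,"y": 0,"z": 67,"rx": 0,"ry": 0,"rz": 0,"fingers": 1}
  ]
}}

```text
time_s: 46.9
tool_pos: [0.5827, 0.0507, 0.0462]
tool_rot: [180.0, -0.0, 90.0]
force: [0.1, -0.4, -1.6]
grip_width: 0.0146
grasp_force: 15.0
```

>>> {"name": "drive_tool", "arguments": {
  "moves": [
    {"x": 0,"y": 0,"z": 0.5,"rx": 0,"ry": 0,"rz": 0,"fingers": 1},
    {"x": 0,"y": 0,"z": 1,"rx": 0,"ry": 0,"rz": 0,"fingers": 1},
    {"x": 0,"y": 0,"z": 1,"rx": 0,"ry": 0,"rz": 0,"fingers": 1}
  ]
}}

```text
time_s: 47.28
tool_pos: [0.5827, 0.0507, 0.0453]
tool_rot: [180.0, -0.0, 90.0]
force: [-0.8, 0.3, 1.5]
grip_width: 0.0147
grasp_force: 15.0
```

>>> {"name": "drive_tool", "arguments": {
  "moves": [
    {"x": 0,"y": 0,"z": 0.4,"rx": 0,"ry": 0,"rz": 0,"fingers": 1},
    {"x": 0,"y": 0,"z": 0.4,"rx": 0,"ry": 0,"rz": 0,"fingers": 1}
  ]
}}

```text
time_s: 47.52
tool_pos: [0.5827, 0.0507, 0.0452]
tool_rot: [180.0, -0.0, 90.0]
force: [-2.9, -0.5, 5.6]
grip_width: 0.0144
grasp_force: 15.1
```

Contact. I release, rise straight up, and pull the arm off toward a clear place so I can check.

>>> {"name": "drive_tool", "arguments": {
  "force": 6,
  "moves": [
    {"x": 0,"y": 0,"z": 0,"rx": 0,"ry": 0,"rz": 0,"fingers": 1},
    {"x": 0,"y": 0,"z": 0,"rx": 0,"ry": 0,"rz": 0,"fingers": -0.2},
    {"x": 0,"y": 0,"z": 0,"rx": 0,"ry": 0,"rz": 0,"fingers": -0.2},
    {"x": 0,"y": 0,"z": 0,"rx": 0,"ry": 0,"rz": 0,"fingers": -0.2},
    {"x": 0,"y": 0,"z": -10,"rx": 0,"ry": 0,"rz": 0,"fingers": -0.2},
    {"x": 0,"y": 0,"z": -50,"rx": 0,"ry": 0,"rz": 0,"fingers": -0.2},
    {"x": 0,"y": 0,"z": -100,"rx": 0,"ry": 0,"rz": 0,"fingers": -0.2},
    {"x": 0,"y": 0,"z": -140,"rx": 0,"ry": 0,"rz": 0,"fingers": -0.2},
    {"x": 50,"y": -20,"z": -140,"rx": 0,"ry": 0,"rz": 0,"fingers": -0.2},
    {"x": 100,"y": -40,"z": -140,"rx": 0,"ry": 0,"rz": 0,"fingers": -0.2},
    {"x": 150,"y": -65,"z": -140,"rx": 0,"ry": 0,"rz": 0,"fingers": -0.2},
    {"x": 200,"y": -90,"z": -140,"rx": 0,"ry": 0,"rz": 0,"fingers": -0.2},
    {"x": 250,"y": -120,"z": -140,"rx": 0,"ry": 0,"rz": 0,"fingers": -0.2},
    {"x": 300,"y": -150,"z": -140,"rx": 0,"ry": 0,"rz": 0,"fingers": -0.2},
    {"x": 350,"y": -190,"z": -140,"rx": 0,"ry": 0,"rz": 0,"fingers": -0.2},
    {"x": 390,"y": -230,"z": -140,"rx": 0,"ry": 0,"rz": 0,"fingers": -0.2},
    {"x": 420,"y": -270,"z": -140,"rx": 0,"ry": 0,"rz": 0,"fingers": -0.2},
    {"x": 420,"y": -270,"z": -140,"rx": 0,"ry": 0,"rz": 0,"fingers": -0.2},
    {"x": 420,"y": -270,"z": -140,"rx": 0,"ry": 0,"rz": 0,"fingers": -0.2}
  ]
}}

```text
time_s: 49.9
tool_pos: [0.3134, 0.4703, 0.1853]
tool_rot: [179.9, -0.0, 90.0]
force: [0.4, -0.8, -0.1]
grip_width: 0.0522
grasp_force: 0.0
```

```bash
python3 snap.py j 1 90,110,490,220 290,110,270,360
```

```text
50.0 [0.31439649 0.46956737 0.18522699] 0.05235259820430353 0.0 [-97.5  10.2  43.5  98.5  -7.3  74.1 -52.6]
```

View pics/j.png

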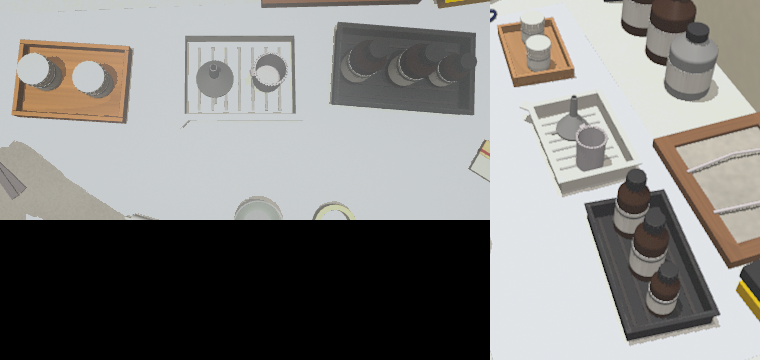

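The final picture shows two jars upright in the wooden tray (crop (38,70) and (90,78)), the funnel spout up and the beaker in the wash tray ((214,78) and (270,72)), and three bottles standing in the spill tray. The arm is clear.

```bash
python3 -c "
from cell import workorder;print(workorder.sign_off())"
```

```text
the job is handed in; nothing more can be done
None
```

The bench is cleared and handed in at about 50 s: both bottles are in the spill tray, the jar is in the wooden tray, and the beaker and funnel (spout up) are in the wash tray, all upright. The stored bottle and jar were left where they stood, and sign-off did not return a verdict.

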